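Square up the dish and set the dispenser in it

ROBOT

A 7-joint arm with a two-finger parallel gripper is mounted at the origin on the work surface. World frame = base frame: x ahead of the robot, y to its left, z up, the work surface at z = 0. Lengths are in m, angles in rad, forces in N, time in s.
With the tool pointing down it reaches from about 0.4 to 0.85 m from the base axis. Payload 10.4 kg.
Tool frame: the origin (TCP) lies at the very end of the fingers, on their centre line; the grasp point (between the pads) lies 19 mm behind it; x points along the fingers, z is the direction in which the jaws open and shut, and the axes are right-handed (so a half turn about x gives the same grasp; the last joint's range is limited). The gripper opens to 85 mm and grips with 20 to 120 N. Pads are 22 mm wide; open, the fingers measure 114 mm over their backs; the gripper's body (76 mm by 85 mm) begins 54 mm behind the grasp point. The pads swing forward as they close: fully open they stand 13 mm farther back than shut.
Start: joints at [-1.238, 0.332, -0.065, 1.46, 0.022, 1.35, -0.088], TCP at [0.218, 0.586, 0.21] pointing down, gripper open.
Joint ranges: [-2.6, 2.6], [-0.5, 2.12], [-1.47, 1.34], [0.16, 2.42], [-1.27, 4.41], [0.06, 2.06], [-2.6, 2.6]. Speed limits (rad/s): [2.22, 2.22, 2.79, 2.79, 3.14, 3.14, 3.14].

INTERFACE

Orientations are given as a unit quaternion [x, y, z, w].
In Python, from workcell import readout, camera, manip gives the robot as it stands.
- The arm moves only by the shell command python3 -m inch 'ROWS' [FORCE]. ROWS is JSON, a list of rows, each a list of 3 entries, a list of its own where there are three numbers: the turn, a rotation vector about the tool's x, y, z in degrees, then the shift along the tool's x, y, z in mm, then the closure, from 0 (fully open) to 1 (shut). In form: [[[wx, wy, wz], [dx, dy, dz], hand], ...]. A call has 1 to 10 rows; each row is the pose to reach, as a shift and turn from the pose measured when the call began, along the tool's axes at that moment; what a row does not reach only later rows make up. A row lasts 1/8 s, in which the tool goes at most 62.5 mm and 10.7 degrees, less where a joint would pass 70% of its speed; a pose out of reach is approached as far as the arm can. A call with a gripper value outside its range is refused whole. The fingers move at their own pace and stop on an object; FORCE is the grip in N (left out, the last holds). Time passes only in rows, so rows that repeat a pose let the fingers close. It gives the time, the measured TCP pose, the force and the opening at its end, in the units of the state.
- readout.get_obs(): the state, without advancing time (a new reading comes with each control period).
- camera(name): name is "scene" or "top"; returns a dict with "pixels" (400x640x3 uint8, red, green, blue), "range_z" (400x640 float32, m along the optical axis (not along the pixel's ray), 0 where there is no reading), "intrinsics" (3x3 intrinsics, pixels), "dist" ([k1, k2, p1, p2, k3] as OpenCV has them; the pictures are not rectified), "extrinsics" (4x4, takes a point from world to camera coordinates). Camera axes: x right, y down, z forward; pixel columns grow to the right and rows downward; lengths in m; the calibration is good to about 2 mm. A picture is of the moment at which its call begins.
- manip.hand_in(): hands the job in, once; it reports no verdict.
The state is a dict: "clock": time; "joint_pos": joint angles; "joint_velocities": joint speeds; "tau": joint torques, N m; "position": TCP position; "ee_rot": TCP orientation; "ft_force": force on the tool from outside, world axes, zero at the start; "torque": the same for the moment, N m; "grip_width": opening from 0.0 (shut) to 1.0 (fully open).
Only numpy, scipy, OpenCV 4.12 (cv2) and the standard library are available. Lean on these libraries where they do the work, as an engineer would, in place of code of your own. Each camera call takes 0.05 s, during which the arm holds its last target.

TASK

The square dish sits crooked and hangs over the edges of the small wooden riser. Slide it first against the stop bar of the riser's far rail, pressing lightly until you feel it seat flat, then across against the side rail's stop bar in the same way, so that it lies square and no edge overhangs; ceramic chips, so never press it hard. Then stand the white push dispenser upright in the middle of the dish, set down gently, and leave everything else where it is.

Things in the scene. Friction and masses are not known exactly. Their poses are not given: they have to be found in the camera images.
- riser: Fixed square walnut riser, a small footed platform, board top 40 mm above the table. Origin: at table height; the board's open edges lie at x = -54.5 mm (near the robot) and y = -54.5 mm (robot's right). A rail stands along its +x edge (far rail) and another along its +y edge (side rail, robot's left), inner faces at +68.5 mm. z up. Yaw within 0.35 rad.
- far_rail: Fixed far rail of the riser, same origin and axes as the riser: 16 mm thick, top 52 mm above the table, inner face at x = +68.5 mm. It carries a thin brass stop bar that stands proud of this face by an unknown 0 to 14 mm (set differently each time) and does not give under a light press; the dish seats on the bar. A dish pushed crooked can catch by one corner.
- side_rail: Fixed side rail of the riser, same origin and axes as the riser: 16 mm thick, top 52 mm above the table, inner face at y = +68.5 mm. It carries a thin brass stop bar that stands proud of this face by an unknown 0 to 14 mm (set differently each time) and does not give under a light press; the dish seats on the bar. A dish pushed crooked can catch by one corner.
- dish_mid (a point): Centre (half-way up) of the loose square red ceramic dish, an open tray 104 x 104 mm outside, 26 mm high, walls and floor 6 mm thick. On the riser its underside is 40, this point 53 and its rim 66 mm above the table. Axes along its sides, z up. It starts hanging over the riser's -x and -y edges by 10 to 32 mm, turned up to 0.25 rad from the riser.
- dish: The same dish: origin at the centre of its underside, 13 mm below dish_mid, same axes; inner floor 6 mm above it. About 0.3 to 0.45 kg; sliding it on the board takes about 1 to 2 N. Seated on a stop bar, its centre is at +2.5 mm (bar fully out) to +16.5 mm (bar fully in) in the riser's x or y. A light press is 4 to 10 N beyond that.
- dispenser_mid (a point): Centre (half-way up, 44 mm above its foot) of the empty white plastic push dispenser, round, standing upright on the table: 88 mm high; body 50 mm diameter from 3 to 58 mm up, tapered shoulder to 66 mm, neck 26 mm diameter, push plate 42 mm diameter from 73 to 88 mm. About 0.07 kg. z up along its axis.
- dispenser: The same dispenser: origin at the centre of its foot.
- tumbler: Bystander: loose glass tumbler 72 mm diameter, 95 mm high, standing on the walnut coaster beyond the riser; origin at the centre of its foot.
- coaster: Bystander: loose square walnut coaster 95 x 95 x 9 mm under the tumbler; origin under its centre.
- candle: Bystander: loose round candle tin 60 mm diameter, 40 mm high, on the robot's side of the table; origin under its centre.
- balm: Bystander: small loose upright tube 18 mm diameter, 65 mm high, beyond the dispenser; origin under its centre.
- sunscreen: Bystander: loose bottle 48 mm diameter, 140 mm high, at the left; origin under its centre.
Things that resemble listed ones, but are neither listed nor needed, are in the scene too. What is meant by the dish is not blue, and is the smaller of those in its own colour.

How it is judged:
On the way, in this order (a step that is already met when the one before it is completed fails the run):
1. the dish is pressed lightly (over 3 N) and flat against the far rail's stop bar (contact force between dish and far_rail above 3 N and x of dish_mid in the frame of riser above 0 m and angle between the x axis of dish and the x axis of riser, either way round below 0.04 rad), for 0.2 s.
2. the dish is pressed lightly (over 3 N) and flat against the side rail's stop bar, with no edge overhanging (contact force between dish and side_rail above 3 N and y of dish_mid in the frame of riser above 0 m and x of dish_mid in the frame of riser above 0 m and angle between the x axis of dish and the x axis of riser, either way round below 0.04 rad), for 0.2 s.
At the end, for the whole second after the job is handed in: The dish lies flat on the riser, square to the riser within 0.04 rad and with its two open-side edges at least 2.5 mm inside the board's edges; the dispenser stands upright on the dish's floor within 12 mm of its middle; both are at rest and released (x of dish_mid in the frame of riser between 0 and 0.019 m and y of dish_mid in the frame of riser between 0 and 0.019 m and z of dish_mid in the frame of riser below 0.055 m and angle between the x axis of dish and the x axis of riser, either way round below 0.04 rad and angle between dish's own z axis and vertical below 0.03 rad and horizontal distance between dispenser_mid and dish_mid below 0.012 m and z of dispenser in the frame of dish below 0.009 m and angle between dispenser's own z axis and vertical below 0.08 rad and linear speed of each of dish, dispenser below 0.01 m/s); the robot touches nothing.
It fails at once if the dish is pressed against a rail or its stop bar with more than 13 N (contact force between dish and far_rail above 13 N or contact force between dish and side_rail above 13 N).
It fails at once if the dispenser is banged or pressed on the dish with more than 25 N (contact force between dispenser and dish above 25 N).
It fails at once if a bystander is moved by more than 25 mm (distance of any of tumbler, coaster, candle, balm, sunscreen from where it was at the start of the episode above 0.025 m).
It also fails if it takes over 72 s, if anything falls off the work surface, if the arm or the gripper's body presses on something with over 40 N, if the wrist force passes 120 N, or if a joint passes its speed limit or range.

## Working session

There is one attempt and no reset: what is moved stays moved. The work goes in short steps, Python scripts to look and compute and a shell command to move; the robot and the scene stay as the last step left them, time stands still between calls to the robot, and variables do not carry over. Pictures are saved under pics/ and viewed, and the job is handed in when it is done.

```bash
ls; mkdir -p pics
python3 - <<'E'
from workcell import readout, camera, manip
import cv2,numpy as np
o=readout.get_obs()
for k,v in o.items(): print(k,np.round(v,3))
for n in("scene","top"):
    c=camera(n); cv2.imwrite(f"pics/{n}0.png",c["pixels"][:,:,::-1]); np.savez(f"pics/{n}0.npz",**c)
    print(n,c["intrinsics"],c["dist"],c["extrinsics"])
E
```

```text
pics
clock 0.0
joint_pos [-1.238  0.333 -0.065  1.461  0.022  1.35  -0.089]
joint_velocities [-0.     0.001  0.    -0.001 -0.     0.     0.   ]
tau [-0.0000e+00 -6.2544e+01  4.9000e-02 -3.9162e+01  1.6000e-02  1.0000e-02
 -0.0000e+00]
position [0.218 0.585 0.209]
ee_rot [-0.404  0.581  0.403  0.58 ]
ft_force [0.929 0.283 0.003]
torque [0.009 0.019 0.023]
grip_width 1.003
scene [[381.98054188   0.         319.26924738]
 [  0.         381.98054188 193.14622195]
 [  0.           0.           1.        ]] [-0.00082806  0.          0.          0.          0.        ] [[ 0.70629829  0.70789436 -0.00531992 -0.44638342]
 [ 0.49191595 -0.49618328 -0.71541655 -0.22782165]
 [-0.509079    0.50268053 -0.69867793  1.2115546 ]
 [ 0.          0.          0.          1.        ]]
top [[441.09511929   0.         319.98601152]
 [  0.         441.09511929 196.38625101]
 [  0.           0.           1.        ]] [-0.08195784  0.          0.          0.          0.        ] [[ 0.01714489 -0.99984322 -0.00442481  0.05703641]
 [-0.99493336 -0.0166219  -0.09915305  0.56901634]
 [ 0.09906396  0.00610236 -0.99506236  0.98266799]
 [ 0.          0.          0.          1.        ]]
```

View pics/scene0.png

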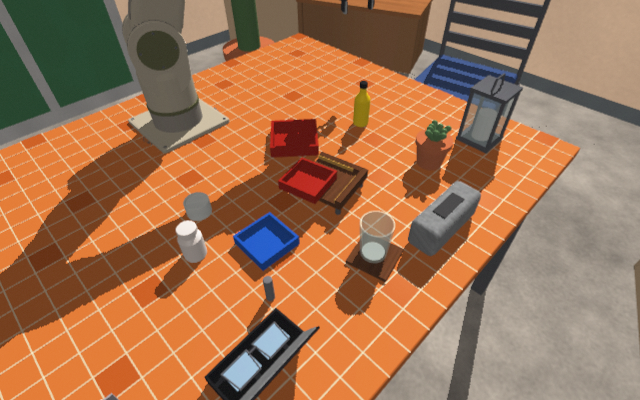

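View pics/top0.png

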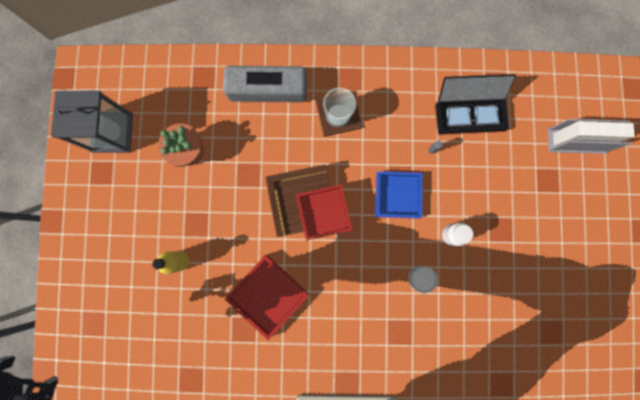

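The scene picture shows red dishes at about (308,180) and (295,137), and a blue one at (267,240). In the top picture the same three are:
- red on the riser, (325,212)
- larger red on the table, (267,297)
- blue, (400,194)

The red dish at (325,212) is the smaller of the reds and sits on the riser, so it fits the description. The white dispenser is at (458,234). I'll confirm with a crop and measure.

```bash
cat > h.py <<'E'
import numpy as np, cv2
from workcell import readout, camera, manip
def load(n): return dict(np.load(n))
def ray(c,uv):
    uv=np.asarray(uv,float).reshape(-1,1,2)
    n=cv2.undistortPoints(uv,c["intrinsics"],c["dist"]).reshape(-1,2)
    return np.c_[n,np.ones(len(n))]
def toplane(c,uv,z):
    E=c["extrinsics"];R=E[:3,:3];t=E[:3,3];o=-R.T@t
    d=ray(c,uv)@R
    return o+d*((z-o[2])/d[:,2])[:,None]
def cloud(c):
    h,w=c["range_z"].shape;v,u=np.mgrid[:h,:w]
    r=ray(c,np.c_[u.ravel(),v.ravel()])*c["range_z"].ravel()[:,None]
    E=c["extrinsics"];return ((r-E[:3,3])@E[:3,:3]).reshape(h,w,3)
def crop(c,name,u0,v0,u1,v1,s):
    cv2.imwrite(name,cv2.resize(c["pixels"][v0:v1,u0:u1,::-1],None,fx=s,fy=s,interpolation=cv2.INTER_CUBIC))
E
python3 - <<'E'
from h import *
c=load("pics/top0.npz"); crop(c,"pics/crop1.png",255,140,385,260,5)
P=cloud(c)
hsv=cv2.cvtColor(c["pixels"],cv2.COLOR_RGB2HSV)
for name,(u,v) in dict(dish=(325,212),big=(267,297),blue=(400,194),disp=(458,234),candle=(423,279),tumb=(340,105),table=(500,300),riser=(300,180),balm=(436,146)).items(): print(name,P[v,u].round(3),hsv[v,u])
# red masks, dims
m=(((hsv[...,0]<4)|(hsv[...,0]>172))&(hsv[...,1]>170)).astype(np.uint8)
n,l,s,ce=cv2.connectedComponentsWithStats(m)
for i in range(1,n):
    if s[i,4]>300: 
        cs,_=cv2.findContours((l==i).astype(np.uint8),0,1); q=max(cs,key=cv2.contourArea)
        print(s[i],ce[i].round(1))
        w=toplane(c,q.reshape(-1,2),0.066)[:,:2].astype(np.float32)
        print(cv2.minAreaRect(w), np.percentile(P[l==i][:,2],[5,50,95]).round(3))
E
```

```text
dish [0.531 0.055 0.049] [  1 175 176]
big [0.335 0.185 0.006] [  2 159  98]
blue [ 0.578 -0.12   0.011] [111 191 190]
disp [ 0.486 -0.233  0.087] [ 11   9 240]
candle [ 0.384 -0.169  0.032] [ 70   6 125]
tumb [0.788 0.023 0.016] [ 40  10 146]
table [ 0.334 -0.359  0.001] [ 11 162 211]
riser [0.603 0.113 0.043] [ 10 131  97]
balm [ 0.681 -0.191  0.07 ] [125  12 132]
[ 296  185   56   54 1851] [325.6 210.6]
((0.5304765105247498, 0.05809452384710312), (0.10393346846103668, 0.10296552628278732), 14.196707725524902) [0.044 0.047 0.068]
[ 228  287   80   52 1165] [272.5 310.5]
((0.34283602237701416, 0.1780713051557541), (0.12692871689796448, 0.12933708727359772), 48.44562530517578) [0.006 0.01  0.036]
```

View pics/crop1.png

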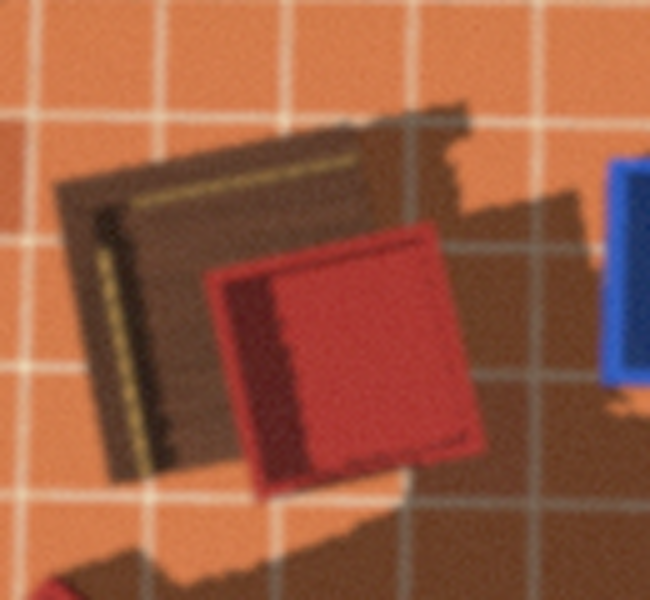

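The crop shows the small red dish on the walnut riser, overhanging its near and right edges. Its corners are at crop pixels (208,272), (435,225), (485,452) and (262,497). It measures 104 × 103 mm at rim height, against about 128 mm for the other red dish, so this is the right one. Next I'll measure the riser and its yaw.

Run:
```python
from h import *
for n in("top0","scene0"):
    c=load(f"pics/{n}.npz"); P=cloud(c); hsv=cv2.cvtColor(c["pixels"],cv2.COLOR_RGB2HSV)
    roi=(np.hypot(P[...,0]-.57,P[...,1]-.09)<.16)
    # rail tops / board by depth height, excluding red
    red=((hsv[...,0]<5)|(hsv[...,0]>172))&(hsv[...,1]>165)
    for nm,lo,hi in(("rails",.048,.057),("board",.034,.0455)):
        m=roi&(P[...,2]>lo)&(P[...,2]<hi)&~cv2.dilate(red.astype(np.uint8),np.ones((5,5))).astype(bool)
        m=cv2.morphologyEx(m.astype(np.uint8),cv2.MORPH_OPEN,np.ones((2,2)))
        k,l,s,_=cv2.connectedComponentsWithStats(m); i=1+np.argmax(s[1:,4]); q=P[l==i]
        print(n,nm,len(q),cv2.minAreaRect(q[:,:2].astype(np.float32)))
    cs,_=cv2.findContours((red&roi&(P[...,2]>.035)).astype(np.uint8),0,1);q=max(cs,key=cv2.contourArea)
    rim=P[red&roi&(P[...,2]>.061)&(P[...,2]<.072)]
    print("dish rim",len(rim),cv2.minAreaRect(rim[:,:2].astype(np.float32)),cv2.minAreaRect(toplane(c,q.reshape(-1,2),.066)[:,:2].astype(np.float32)))
    brass=roi&(hsv[...,0]>14)&(hsv[...,0]<32)&(hsv[...,1]>110)&(hsv[...,2]>70)
    k,l,s,ce=cv2.connectedComponentsWithStats(brass.astype(np.uint8),connectivity=8)
    for i in range(1,k):
        if s[i,4]>20:
            v,u=np.nonzero(l==i); w=toplane(c,np.c_[u,v],.052)
            f=cv2.fitLine(w[:,:2].astype(np.float32),cv2.DIST_L2,0,.01,.01).ravel()
            print(" brass",s[i],np.median(P[l==i],0).round(4),"line",f.round(4),"ang",np.degrees(np.arctan2(f[1],f[0])).round(2))
    # dispenser
    m=(hsv[...,1]<40)&(hsv[...,2]>150)&(np.hypot(P[...,0]-.48,P[...,1]+.23)<.07)&(P[...,2]>.08)&(P[...,2]<.095)
    q=P[m];print("disp plate",len(q),q.mean(0).round(4),cv2.minEnclosingCircle(q[:,:2].astype(np.float32)))
    for nm,(x,y) in dict(tumbler=(.78,.03),candle=(.384,-.169),balm=(.68,-.19),sun=(.42,.33)).items():
        m=(np.hypot(P[...,0]-x,P[...,1]-y)<.07)&(P[...,2]>.015); q=P[m]
        if len(q):print("  ",nm,len(q),np.median(q,0).round(3),q[:,2].max().round(3))
```

```text
top0 rails 904 ((0.5579698085784912, 0.10894447565078735), (0.13684342801570892, 0.1497763991355896), 15.56871223449707)
top0 board 1339 ((0.5386098623275757, 0.09513334929943085), (0.15296170115470886, 0.12280988693237305), 12.070979118347168)
dish rim 435 ((0.5299220085144043, 0.059027232229709625), (0.10399925708770752, 0.10348954796791077), 13.974955558776855) ((0.5303009152412415, 0.05919274687767029), (0.1042618528008461, 0.10383501648902893), 13.564399719238281)
 brass [281 170  45  12 101] [0.6119 0.1057 0.0506] line [ 0.2138 -0.9769  0.6113  0.1056] ang -77.66
 brass [274 189  12  46 159] [0.5289 0.1564 0.0513] line [0.9772 0.2123 0.5293 0.1561] ang 12.26
disp plate 291 [ 0.4865 -0.2419  0.0884] ((0.48576751351356506, -0.24294716119766235), 0.02164544351398945)
   tumbler 886 [0.779 0.027 0.071] 0.109
   candle 607 [ 0.385 -0.168  0.036] 0.045
   balm 187 [ 0.687 -0.196  0.03 ] 0.07
   sun 557 [0.416 0.383 0.092] 0.145
scene0 rails 536 ((0.5829986333847046, 0.12567326426506042), (0.12786370515823364, 0.1790715903043747), 35.73629379272461)
scene0 board 639 ((0.8037787675857544, -0.09114795923233032), (0.11051416397094727, 0.7845808863639832), 45.368186950683594)
dish rim 400 ((0.5327615141868591, 0.05987181514501572), (0.10612109303474426, 0.10672179609537125), 14.336365699768066) ((0.5419755578041077, 0.05232241004705429), (0.11495615541934967, 0.12273591756820679), 14.048086166381836)
 brass [319 155  35  17 159] [0.5334 0.1594 0.0474] line [0.979  0.2039 0.537  0.1546] ang 11.77
 brass [334 175  22  28  44] [0.6108 0.1042 0.0464] line [ 0.2233 -0.9747  0.6158  0.1002] ang -77.09
disp plate 240 [ 0.4898 -0.2421  0.0867] ((0.4883672297000885, -0.24143265187740326), 0.02083204686641693)
   tumbler 1471 [0.77  0.025 0.075] 0.106
   candle 528 [ 0.392 -0.17   0.033] 0.041
   balm 359 [ 0.695 -0.199  0.027] 0.068
   sun 460 [0.424 0.383 0.075] 0.141
```

```bash
cat >> h.py <<'E'
from scipy.spatial.transform import Rotation as Rn
YAW=np.radians(12.3)
U=np.array([np.cos(YAW),np.sin(YAW),0]);V=np.array([-np.sin(YAW),np.cos(YAW),0])
def st():
    o=readout.get_obs();return np.array(o["position"]),Rn.from_quat(o["ee_rot"]).as_matrix(),o
def delta(target,phi=None):
    """tool-axes shift (mm) and turn (deg) to reach world TCP target with tool x down, z at angle phi"""
    p,R,o=st()
    sh=R.T@(np.asarray(target)-p)*1000
    out=[None,sh.round(1)]
    if phi is not None:
        z=np.array([np.cos(phi),np.sin(phi),0]);x=np.array([0,0,-1.]);y=np.cross(z,x)
        out[0]=np.degrees(Rn.from_matrix(R.T@np.c_[x,y,z]).as_rotvec()).round(2)
    return out
E
python3 - <<'E'
from h import *
p,R,o=st(); print(p,R.round(3)); print("z ang",np.degrees(np.arctan2(R[1,2],R[0,2])))
D=np.array([.5305,.0590,0]);
for k in range(-2,3): print(k,delta([D[0],D[1],.2],YAW+k*np.pi/2))
w=D+U*30e-3;print(w)
E
```

```text
[0.21760292 0.58549821 0.20900514] [[-0.    -0.937  0.348]
 [-0.001  0.348  0.937]
 [-1.    -0.    -0.001]]
z ang 69.61572803423047
-2 [array([-1.2268e+02, -5.0000e-02, -8.0000e-02]), array([   9.5, -476.7, -384.5])]
-1 [array([ 1.4732e+02, -2.0000e-02,  1.0000e-01]), array([   9.5, -476.7, -384.5])]
0 [array([ 5.732e+01, -6.000e-02,  4.000e-02]), array([   9.5, -476.7, -384.5])]
1 [array([-3.268e+01, -7.000e-02, -2.000e-02]), array([   9.5, -476.7, -384.5])]
2 [array([-1.2268e+02, -5.0000e-02, -8.0000e-02]), array([   9.5, -476.7, -384.5])]
[0.55981137 0.06539091 0.        ]
```

Run:
```python
from h import *
print(delta([.550,.0633,.16],YAW))
```

```text
[array([ 5.732e+01, -6.000e-02,  4.000e-02]), array([  49.5, -493.5, -373.7])]
```

```bash
python3 -m inch '[[[6,0,0],[0,-49,-37],1],[[12,0,0],[0,-98,-75],1],[[18,0,0],[0,-148,-112],1],[[24,0,0],[0,-197,-149],1],[[30,0,0],[0,-247,-187],1],[[36,0,0],[0,-296,-224],1],[[42,0,0],[0,-345,-262],1],[[48,0,0],[10,-395,-299],1],[[54,0,0],[20,-444,-336],1],[[57.3,0,0],[30,-493,-374],1]]' 20
python3 - <<'E'
from h import *
print(delta([.550,.0633,.16],YAW))
E
```

```text
clock: 1.35
position: [0.5498, 0.0619, 0.1792]
ee_rot: [-0.075, 0.703, 0.075, 0.703]
ft_force: [1.0, 0.9, 0.3]
grip_width: -0.002
[array([-0.11, -0.03,  0.06]), array([19.2,  1.3,  0.5])]
```

```bash
python3 -m inch '[[[0,0,0],[30,1,0],1],[[0,0,0],[60,1,0],1],[[0,0,0],[85,1,0],1],[[0,0,0],[105,1,0],1],[[0,0,0],[115,1,0],1],[[0,0,0],[122,1,0],1],[[0,0,0],[122,1,0],1]]'
python3 - <<'E'
from h import *
print(delta([.550,.0633,.056],YAW)); c=camera("top"); crop(c,"pics/t1.png",255,130,415,250,5)
E
```

```text
clock: 2.22
position: [0.5495, 0.0628, 0.0572]
ee_rot: [-0.075, 0.703, 0.075, 0.703]
ft_force: [-1.0, 0.3, -0.2]
grip_width: 0.002
[array([-0.1 , -0.04,  0.06]), array([1.2, 0.4, 0.6])]
```

View pics/t1.png

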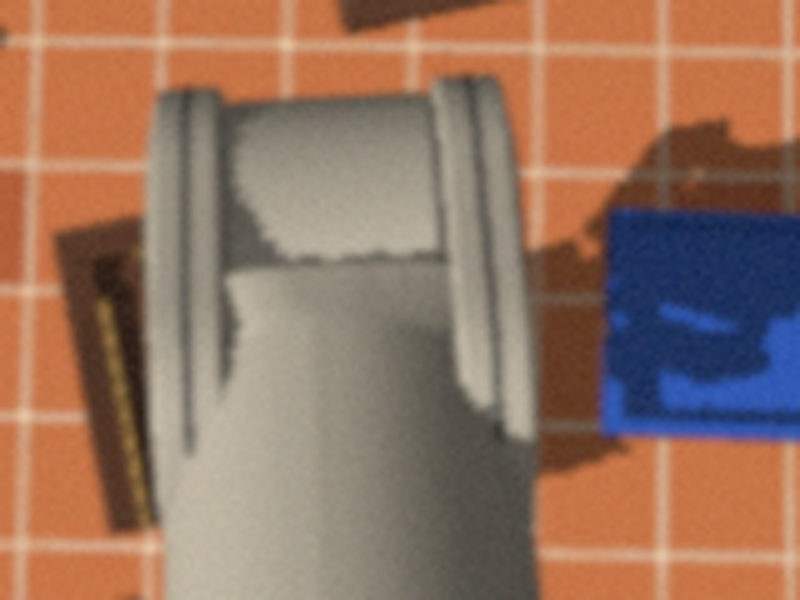

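The arm now hides the dish from the top camera. The fingers are inside the dish, so I'll push toward the far rail (tool +z) and watch the force.

```bash
python3 -m inch '[[[0,0,0],[1,0,3],1],[[0,0,0],[1,0,6],1],[[0,0,0],[1,0,9],1],[[0,0,0],[1,0,12],1],[[0,0,0],[1,0,15],1]]'; python3 -m inch '[[[0,0,0],[0,0,2],1],[[0,0,0],[0,0,4],1],[[0,0,0],[0,0,6],1],[[0,0,0],[0,0,8],1]]'
python3 - <<'E'
from h import *
p,R,o=st(); F=np.array(o["ft_force"]); print(p@U,p@V,F@U,F@V,F[2]); c=camera("scene"); crop(c,"pics/s2.png",240,100,400,220,5)
E
```

```text
clock: 2.9
position: [0.5647, 0.0661, 0.0566]
ee_rot: [-0.075, 0.703, 0.075, 0.703]
ft_force: [0.1, -0.4, 0.7]
grip_width: 0.004
clock: 3.4
position: [0.5726, 0.0678, 0.0566]
ee_rot: [-0.075, 0.703, 0.075, 0.703]
ft_force: [0.2, 0.7, 0.3]
grip_width: 0.002
0.5739395321220014 -0.05576518272527532 0.37042854268778036 0.5989709995902517 0.26781296819421996
```

View pics/s2.png

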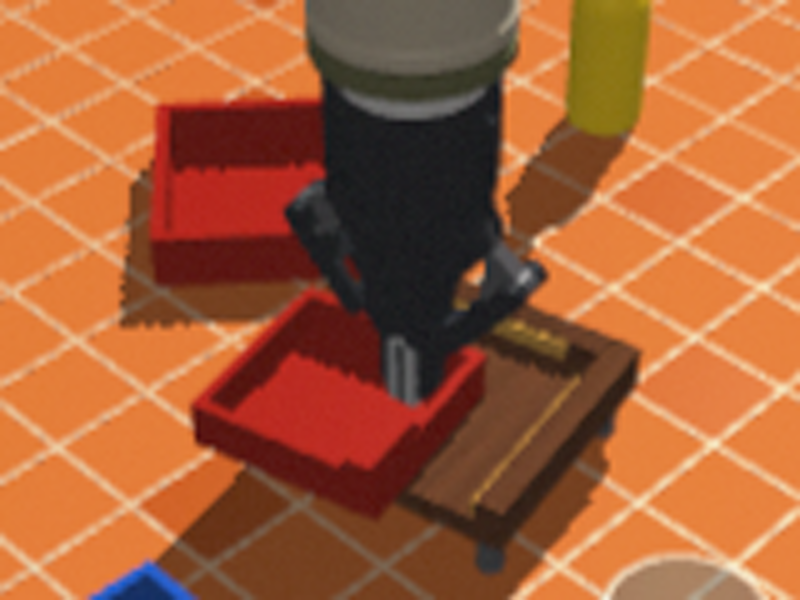

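The scene view shows the fingers inside the dish near its far wall, at about crop (405,385), with clear board ahead up to the brass bar. I'll continue.

```bash
python3 -m inch '[[[0,0,0],[0,0,2],1],[[0,0,0],[0,0,4],1],[[0,0,0],[0,0,6],1],[[0,0,0],[0,0,8],1]]'; python3 -m inch '[[[0,0,0],[0,0,2],1],[[0,0,0],[0,0,4],1],[[0,0,0],[0,0,6],1],[[0,0,0],[0,0,8],1]]'
python3 - <<'E'
from h import *
p,R,o=st(); F=np.array(o["ft_force"]); print(p@U,p@V,F@U,F@V,F[2]); c=camera("scene"); crop(c,"pics/s3.png",240,100,400,220,5)
E
```

```text
clock: 3.95
position: [0.5808, 0.0696, 0.0567]
ee_rot: [-0.075, 0.703, 0.075, 0.703]
ft_force: [-0.5, -0.2, 0.2]
grip_width: -0.005
clock: 4.45
position: [0.5887, 0.0713, 0.0566]
ee_rot: [-0.075, 0.703, 0.075, 0.703]
ft_force: [0.7, 0.4, 0.2]
grip_width: -0.0
0.590422589309499 -0.05576401499142659 0.7800562175117911 0.2269656294855392 0.207389342081613
```

View pics/s3.png

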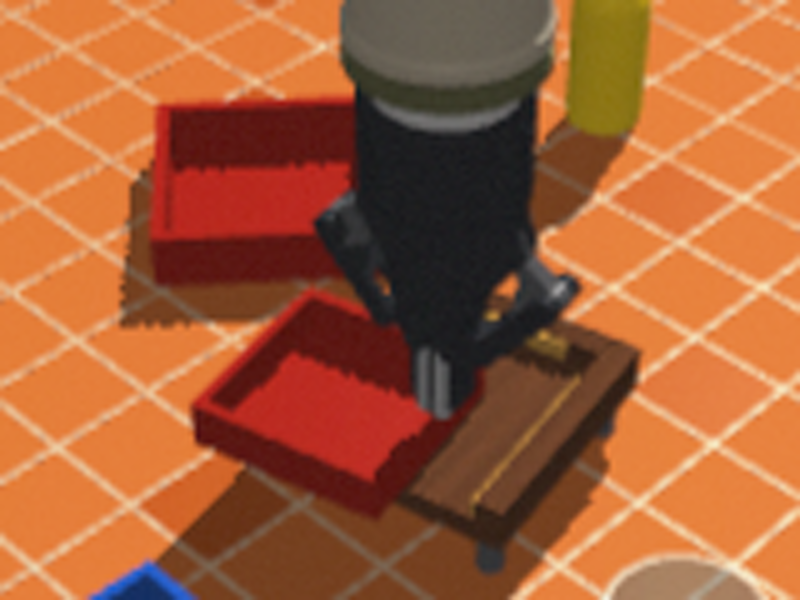

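Run:
```python
from h import *
c=camera("scene");np.savez("pics/s3.npz",**c);P=cloud(c)
p,R,o=st();E=c["extrinsics"]
uv,_=cv2.projectPoints(np.array([p,p+[0,0,.02]]),cv2.Rodrigues(E[:3,:3])[0],E[:3,3],c["intrinsics"],c["dist"]);print(p,uv.reshape(-1,2))
for v in range(168,188,2): print(v,[tuple((P[v,u]*1000).round().astype(int)) for u in (322,326,330,334,338)])
crop(c,"pics/s3b.png",290,140,370,200,10)
```

```text
[0.58880263 0.07130328 0.05664102] [[327.53948776 187.22280338]
 [327.62327881 181.01740477]]
168 [(np.int64(585), np.int64(56), np.int64(124)), (np.int64(591), np.int64(64), np.int64(123)), (np.int64(604), np.int64(63), np.int64(131)), (np.int64(610), np.int64(69), np.int64(131)), (np.int64(624), np.int64(67), np.int64(140))]
170 [(np.int64(579), np.int64(62), np.int64(110)), (np.int64(589), np.int64(65), np.int64(114)), (np.int64(604), np.int64(62), np.int64(126)), (np.int64(614), np.int64(64), np.int64(131)), (np.int64(623), np.int64(67), np.int64(134))]
172 [(np.int64(579), np.int64(63), np.int64(104)), (np.int64(593), np.int64(61), np.int64(114)), (np.int64(605), np.int64(62), np.int64(120)), (np.int64(601), np.int64(79), np.int64(107)), (np.int64(624), np.int64(67), np.int64(129))]
174 [(np.int64(580), np.int64(62), np.int64(99)), (np.int64(594), np.int64(60), np.int64(109)), (np.int64(601), np.int64(66), np.int64(109)), (np.int64(601), np.int64(80), np.int64(101)), (np.int64(561), np.int64(138), np.int64(39))]
176 [(np.int64(580), np.int64(62), np.int64(93)), (np.int64(593), n
[... 624 characters left out ...]
7))]
182 [(np.int64(556), np.int64(86), np.int64(43)), (np.int64(594), np.int64(61), np.int64(84)), (np.int64(598), np.int64(70), np.int64(81)), (np.int64(573), np.int64(111), np.int64(38)), (np.int64(582), np.int64(116), np.int64(40))]
184 [(np.int64(562), np.int64(79), np.int64(45)), (np.int64(583), np.int64(72), np.int64(63)), (np.int64(579), np.int64(90), np.int64(48)), (np.int64(580), np.int64(104), np.int64(40)), (np.int64(586), np.int64(111), np.int64(39))]
186 [(np.int64(584), np.int64(58), np.int64(66)), (np.int64(583), np.int64(72), np.int64(57)), (np.int64(579), np.int64(91), np.int64(41)), (np.int64(584), np.int64(100), np.int64(38)), (np.int64(592), np.int64(104), np.int64(41))]
```

View pics/s3b.png

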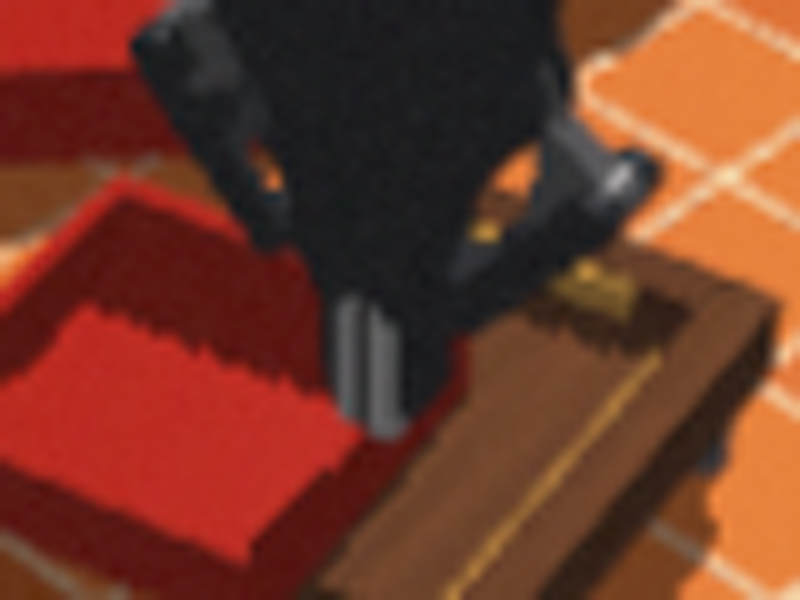

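Run:
```python
from h import *
c=load("pics/s3.npz")
p,R,o=st();E=c["extrinsics"]
for off in ([0,-.011],[.0,0],[-.01,-.011],[.01,-.011],[.01,.011]):
  q=p+off[0]*U+off[1]*V
  for z in (.0566,.066,.075,.08,.085):
    q[2]=z;uv,_=cv2.projectPoints(q[None],cv2.Rodrigues(E[:3,:3])[0],E[:3,3],c["intrinsics"],c["dist"]);print(off,z,((uv.ravel()-[290,140])*10).round())
```

```text
[0, -0.011] 0.0566 [351. 499.]
[0, -0.011] 0.066 [351. 470.]
[0, -0.011] 0.075 [351. 442.]
[0, -0.011] 0.08 [351. 427.]
[0, -0.011] 0.085 [351. 411.]
[0.0, 0] 0.0566 [375. 472.]
[0.0, 0] 0.066 [376. 443.]
[0.0, 0] 0.075 [376. 415.]
[0.0, 0] 0.08 [376. 400.]
[0.0, 0] 0.085 [377. 384.]
[-0.01, -0.011] 0.0566 [315. 484.]
[-0.01, -0.011] 0.066 [315. 455.]
[-0.01, -0.011] 0.075 [315. 427.]
[-0.01, -0.011] 0.08 [315. 411.]
[-0.01, -0.011] 0.085 [315. 395.]
[0.01, -0.011] 0.0566 [387. 515.]
[0.01, -0.011] 0.066 [387. 486.]
[0.01, -0.011] 0.075 [388. 458.]
[0.01, -0.011] 0.08 [388. 442.]
[0.01, -0.011] 0.085 [388. 426.]
[0.01, 0.011] 0.0566 [435. 461.]
[0.01, 0.011] 0.066 [436. 432.]
[0.01, 0.011] 0.075 [437. 404.]
[0.01, 0.011] 0.08 [437. 388.]
[0.01, 0.011] 0.085 [438. 372.]
```

The enlarged crop shows the shut fingertips ending at about (370,430). That puts them at z ≈ 80 mm, so they pass above the dish wall; the reported TCP is about 23 mm lower. This explains why no force was felt and the dish hasn't moved. I'll back off and feel for the dish floor carefully to find the true tip height.

```bash
python3 -m inch '[[[0,0,0],[-5,0,0],1],[[0,0,0],[-5,0,-15],1],[[0,0,0],[-5,0,-30],1],[[0,0,0],[-5,0,-38],1],[[0,0,0],[-5,0,-38],1]]'; python3 -m inch '[[[0,0,0],[4,0,0],1],[[0,0,0],[8,0,0],1],[[0,0,0],[11,0,0],1],[[0,0,0],[14,0,0],1],[[0,0,0],[17,0,0],1],[[0,0,0],[17,0,0],1]]'
python3 - <<'E'
from h import *
p,R,o=st(); print(p@U,p@V,p[2],o["ft_force"]);c=camera("scene"); crop(c,"pics/s4.png",280,130,360,190,10)
E
```

```text
clock: 5.18
position: [0.5516, 0.0633, 0.062]
ee_rot: [-0.075, 0.703, 0.075, 0.703]
ft_force: [0.6, 0.3, 0.8]
grip_width: -0.0
clock: 5.92
position: [0.5515, 0.0632, 0.0447]
ee_rot: [-0.075, 0.703, 0.075, 0.703]
ft_force: [-0.3, 0.0, 0.8]
grip_width: -0.001
0.552299486712017 -0.055692200528374605 0.04469102063579583 [-0.29120183  0.04779058  0.76336592]
```

View pics/s4.png

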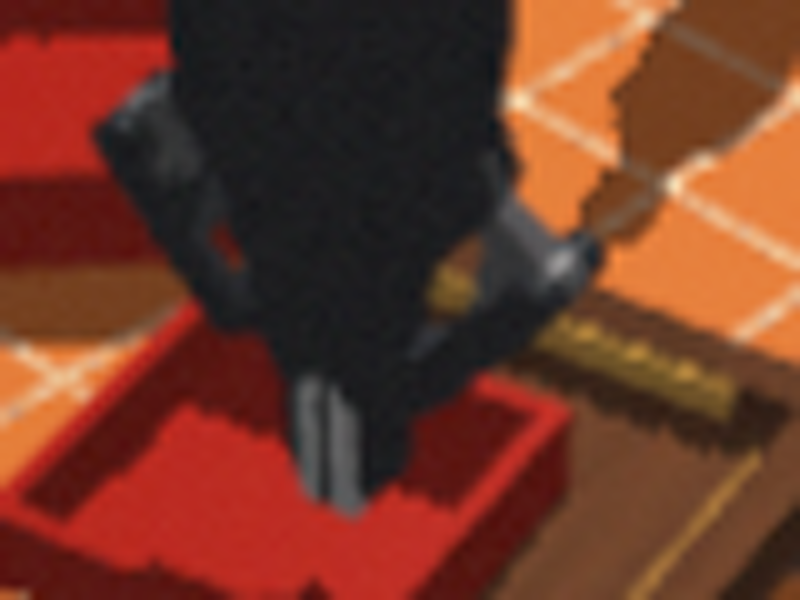

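At a reported z of 44.7 mm, already below the 46 mm floor, there's no contact. That confirms the offset. I'll keep feeling downward.

```bash
python3 -m inch '[[[0,0,0],[2,0,0],1],[[0,0,0],[4,0,0],1],[[0,0,0],[6,0,0],1],[[0,0,0],[8,0,0],1]]'; python3 -m inch '[[[0,0,0],[1,0,0],1],[[0,0,0],[2,0,0],1],[[0,0,0],[3,0,0],1],[[0,0,0],[4,0,0],1]]'
python3 - <<'E'
from h import *
p,R,o=st(); print(p@U,p@V,p[2],o["ft_force"]);c=camera("scene"); crop(c,"pics/s5.png",280,130,360,190,10)
E
```

```text
clock: 6.48
position: [0.5516, 0.0633, 0.0367]
ee_rot: [-0.075, 0.703, 0.075, 0.703]
ft_force: [0.0, 0.2, -0.1]
grip_width: 0.003
clock: 6.98
position: [0.5516, 0.0633, 0.0327]
ee_rot: [-0.075, 0.703, 0.075, 0.703]
ft_force: [-0.9, 1.1, 0.3]
grip_width: -0.001
0.5524367910414534 -0.05562524442951583 0.03271478635865021 [-0.92475247  1.12742394  0.25355794]
```

View pics/s5.png

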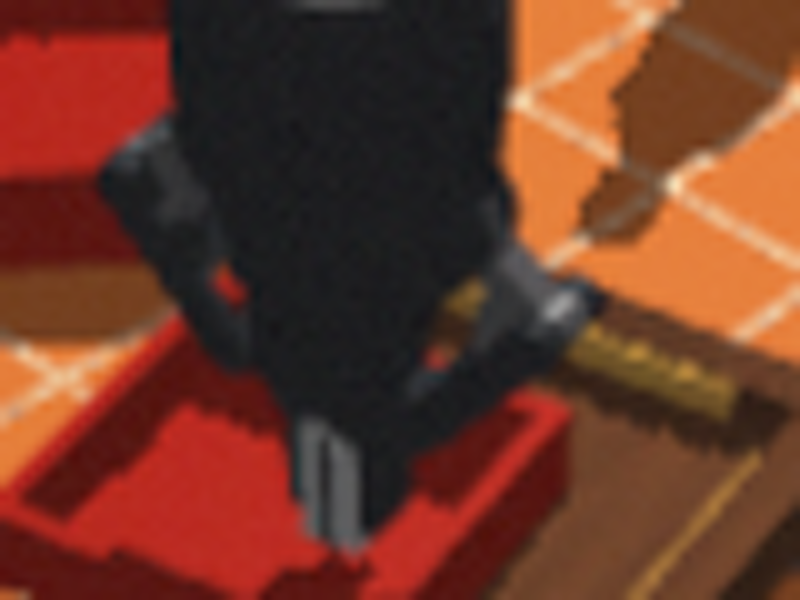

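The tips are now just above the dish floor at about crop (345,550), at z ≈ 54 mm. I'll push toward the far rail from here.

```bash
python3 -m inch '[[[0,0,0],[1,0,2],1],[[0,0,0],[1,0,4],1],[[0,0,0],[1,0,6],1],[[0,0,0],[1,0,8],1],[[0,0,0],[1,0,10],1],[[0,0,0],[1,0,12],1]]';  python3 -m inch '[[[0,0,0],[0,0,2],1],[[0,0,0],[0,0,4],1],[[0,0,0],[0,0,6],1],[[0,0,0],[0,0,8],1]]'
python3 - <<'E'
from h import *
p,R,o=st(); F=np.array(o["ft_force"]);print(p@U,p@V,p[2],F@U,F@V,F[2]);c=camera("scene"); crop(c,"pics/s6.png",270,120,370,195,8)
E
```

```text
clock: 7.78
position: [0.5633, 0.0659, 0.0315]
ee_rot: [-0.075, 0.703, 0.075, 0.703]
ft_force: [-1.2, -0.2, 0.4]
grip_width: 0.002
clock: 8.28
position: [0.5712, 0.0675, 0.0315]
ee_rot: [-0.075, 0.703, 0.075, 0.703]
ft_force: [-0.8, -0.0, -0.6]
grip_width: 0.0
0.5724645267548619 -0.05569152754301884 0.03151015197454317 -0.7726892101949141 0.12226161877343096 -0.5542807681539688
```

View pics/s6.png

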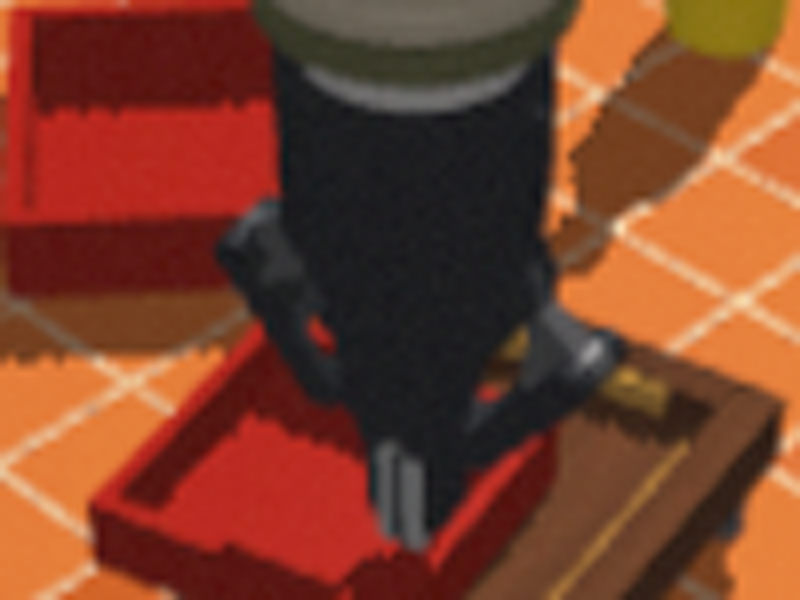

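```bash
python3 -m inch '[[[0,0,0],[0,0,2],1],[[0,0,0],[0,0,4],1],[[0,0,0],[0,0,6],1],[[0,0,0],[0,0,8],1]]';  python3 -m inch '[[[0,0,0],[0,0,2],1],[[0,0,0],[0,0,4],1],[[0,0,0],[0,0,6],1],[[0,0,0],[0,0,8],1]]'
python3 - <<'E'
from h import *
p,R,o=st(); F=np.array(o["ft_force"]);print(p@U,p@V,p[2],F@U,F@V,F[2]);c=camera("scene"); crop(c,"pics/s7.png",270,120,370,195,8)
E
```

```text
clock: 8.82
position: [0.5794, 0.0693, 0.0315]
ee_rot: [-0.075, 0.703, 0.075, 0.703]
ft_force: [-1.7, -0.4, 0.0]
grip_width: -0.003
clock: 9.32
position: [0.5873, 0.071, 0.0315]
ee_rot: [-0.075, 0.703, 0.075, 0.703]
ft_force: [-0.7, 0.7, 0.1]
grip_width: -0.002
0.5889593976470077 -0.05569676591953973 0.031517354802273655 -0.5199515544907051 0.8383261663050919 0.056160927899422
```

View pics/s7.png

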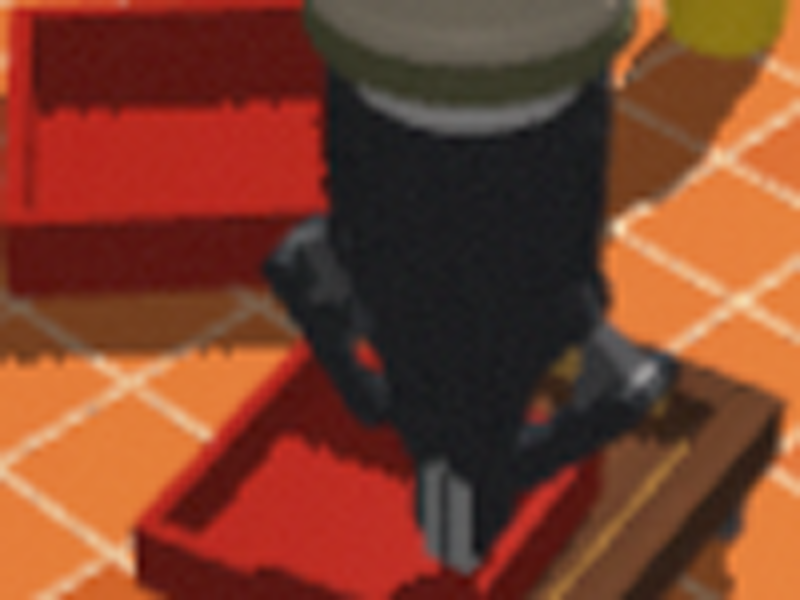

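The dish is now sliding toward the far rail with the fingers. I'll use slower rows for the last part.

```bash
python3 -m inch '[[[0,0,0],[0,0,2],1],[[0,0,0],[0,0,4],1],[[0,0,0],[0,0,6],1],[[0,0,0],[0,0,8],1]]';  python3 -m inch '[[[0,0,0],[0,0,1],1],[[0,0,0],[0,0,2],1],[[0,0,0],[0,0,3],1]]'; python3 -m inch '[[[0,0,0],[0,0,1],1],[[0,0,0],[0,0,2],1]]';python3 - <<'E'
from h import *
p,R,o=st(); F=np.array(o["ft_force"]);print(p@U,p@V,p[2],F@U,F@V,F[2]);c=camera("scene"); crop(c,"pics/s8.png",270,120,370,195,8)
E
```

```text
clock: 9.88
position: [0.5955, 0.0729, 0.0315]
ee_rot: [-0.075, 0.703, 0.075, 0.703]
ft_force: [-1.5, -0.0, 0.1]
grip_width: -0.0
clock: 10.25
position: [0.5983, 0.0734, 0.0315]
ee_rot: [-0.075, 0.703, 0.075, 0.703]
ft_force: [-1.2, -0.8, 0.0]
grip_width: -0.006
clock: 10.5
position: [0.5994, 0.0736, 0.0314]
ee_rot: [-0.075, 0.704, 0.075, 0.702]
ft_force: [-8.4, -1.7, 4.8]
grip_width: 0.002
0.6013345741873971 -0.055764648967895646 0.0313659425985622 -8.59554734726373 0.18302598376786514 4.778193808380863
```

View pics/s8.png

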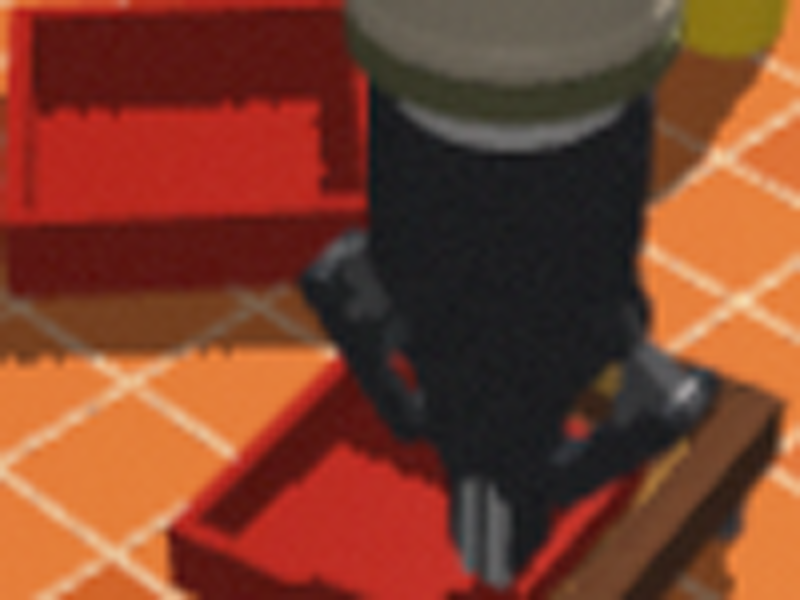

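Contact with the far stop bar: the force rose to about 8.6 N along the push, at dish shift ≈ 29 mm. I'll hold that press, slightly eased, for over 0.2 s.

```bash
python3 -m inch '[[[0,0,0],[0,0,0.7],1]]';  python3 -m inch '[[[0,0,0],[0,0,0.7],1],[[0,0,0],[0,0,0.7],1]]';python3 - <<'E'
from h import *
p,R,o=st(); F=np.array(o["ft_force"]);print(p@U,p@V,p[2],F@U,F@V,F[2])
c=camera("scene");np.savez("pics/s9.npz",**c);crop(c,"pics/s9.png",270,120,370,195,8)
E
```

```text
clock: 10.68
position: [0.5992, 0.0736, 0.0312]
ee_rot: [-0.075, 0.704, 0.075, 0.702]
ft_force: [-5.6, -0.5, 3.1]
grip_width: -0.0
clock: 10.92
position: [0.5992, 0.0735, 0.0311]
ee_rot: [-0.075, 0.705, 0.075, 0.701]
ft_force: [-6.2, -0.7, 2.3]
grip_width: -0.006
0.6010650305176789 -0.05583213871111108 0.03111941735432771 -6.178661786482724 0.6363986332619399 2.3376353080397623
```

View pics/s9.png

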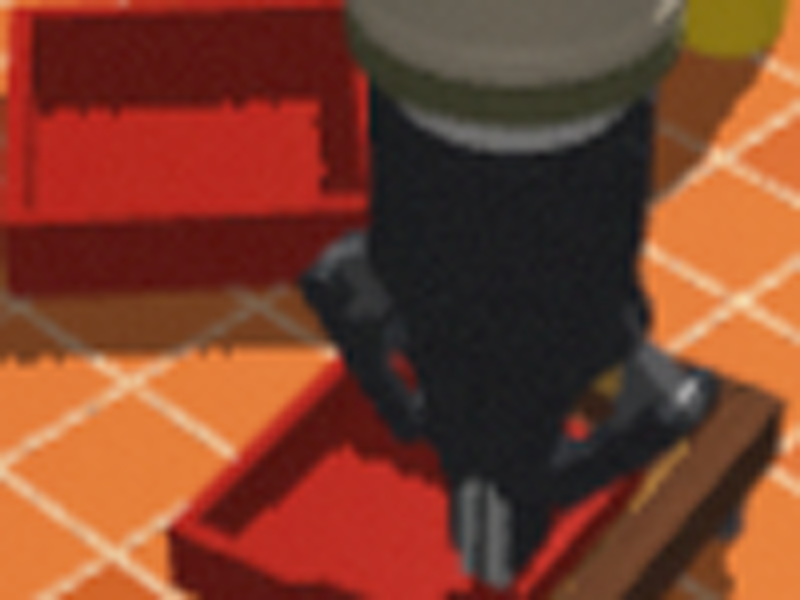

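The press held at about 6.2 N for 0.4 s. Before moving on, I'll ease off, lift and check with the top camera that it really seated flat on the bar.

```bash
python3 -m inch '[[[0,0,0],[0,0,-2],1],[[0,0,0],[0,0,-6],1],[[0,0,0],[-20,0,-8],1],[[0,0,0],[-60,0,-8],1],[[0,0,0],[-90,-30,-8],1],[[0,0,0],[-90,-90,-8],1],[[0,0,0],[-90,-150,-8],1],[[0,0,0],[-90,-200,-8],1],[[0,0,0],[-90,-200,-8],1]]'
cat > meas.py <<'E'
from h import *
import sys
c=camera("top");np.savez("pics/%s.npz"%sys.argv[1],**c);crop(c,"pics/%s.png"%sys.argv[1],255,140,385,260,5)
P=cloud(c);hsv=cv2.cvtColor(c["pixels"],cv2.COLOR_RGB2HSV);roi=(np.hypot(P[...,0]-.57,P[...,1]-.09)<.12)
red=((hsv[...,0]<5)|(hsv[...,0]>172))&(hsv[...,1]>150)&roi&(P[...,2]>.03)
cs,_=cv2.findContours(red.astype(np.uint8),0,1);q=max(cs,key=cv2.contourArea)
r=cv2.minAreaRect(toplane(c,q.reshape(-1,2),.066)[:,:2].astype(np.float32));d=np.array([*r[0],0])
print("dish",r,"uv",d@U,d@V)
b=roi&(hsv[...,0]>14)&(hsv[...,0]<32)&(hsv[...,1]>110)&(hsv[...,2]>70)
k,l,s,_=cv2.connectedComponentsWithStats(b.astype(np.uint8),connectivity=8)
for i in range(1,k):
    if s[i,4]>20:
        v,u=np.nonzero(l==i);w=toplane(c,np.c_[u,v],.050);print("brass",s[i],"u",np.percentile(w@U,[5,50,95]).round(4),"v",np.percentile(w@V,[5,50,95]).round(4))
E
python3 meas.py t2
```

```text
clock: 12.1
position: [0.6339, -0.1296, 0.123]
ee_rot: [-0.074, 0.705, 0.071, 0.702]
ft_force: [-1.0, -0.2, -0.1]
grip_width: 0.0
dish ((0.5659737586975098, 0.06804335117340088), (0.1062106117606163, 0.10361634194850922), 12.524538040161133) uv 0.5674774575658071 -0.05408815330311507
brass [281 178  10   4  25] u [0.6176 0.6202 0.6225] v [0.0034 0.0118 0.0215]
brass [274 189  12  46 153] u [0.5053 0.5519 0.5968] v [0.0368 0.0401 0.0437]
```

View pics/t2.png

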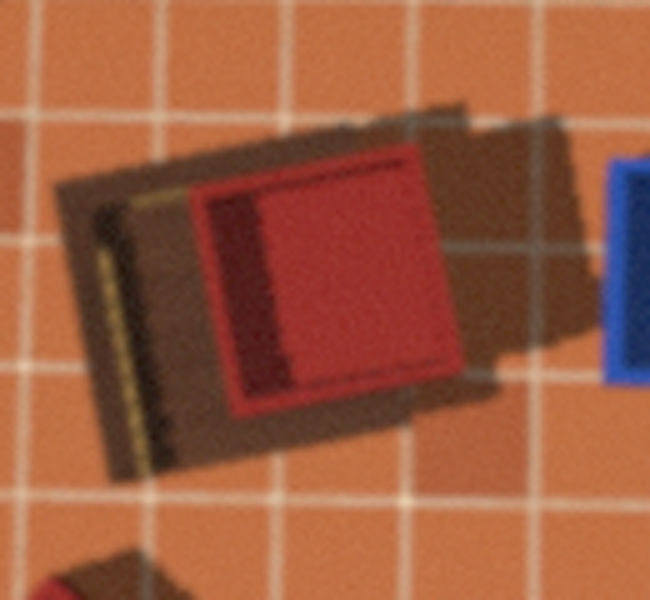

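The top view shows the dish flush along the far bar, with corners at crop (192,187), (420,145), (463,370) and (238,415). Its yaw is 12.5° against 12.3° for the riser. Its front edge is at u = 0.6195 m, on the brass at 0.618–0.622 m, so step 1 is seated. Next is the side push, along tool +y.

Run:
```python
from h import *
w=.562*U-.046*V
print(w,delta([w[0],w[1],.12],YAW),delta([w[0],w[1],.031],YAW))
```

```text
[0.55889901 0.07477898 0.        ] [array([-0.34, -0.25,  0.08]), array([  2.5, 212.2, -31.9])] [array([-0.34, -0.25,  0.08]), array([ 91.5, 212.3, -31.5])]
```

```bash
python3 -m inch '[[[0,0,0],[0,50,-8],1],[[0,0,0],[0,105,-16],1],[[0,0,0],[2,160,-25],1],[[0,0,0],[2,195,-32],1],[[-0.3,-0.3,0],[2,212,-32],1],[[-0.3,-0.3,0],[2,212,-32],1]]'
python3 - <<'E'
from h import *
w=.562*U-.046*V
print(delta([w[0],w[1],.031],YAW),st()[2]["ft_force"])
E
```

```text
clock: 12.9
position: [0.5591, 0.0758, 0.1211]
ee_rot: [-0.077, 0.702, 0.076, 0.704]
ft_force: [-0.5, -0.1, -0.5]
grip_width: 0.001
[array([0.11, 0.11, 0.06]), array([90.1, -0.9, -0.6])] [-0.5049574  -0.07693015 -0.45013097]
```

```bash
python3 -m inch '[[[0,0,0],[30,0,0],1],[[0,0,0],[55,-1,0],1],[[0,0,0],[72,-1,0],1],[[0,0,0],[82,-1,0],1],[[0,0,0],[88,-1,0],1],[[0,0,0],[89,-1,0],1]]'; python3 -m inch '[[[0,0,0],[0,3,0],1],[[0,0,0],[0,6,0],1],[[0,0,0],[0,9,0],1],[[0,0,0],[0,12,0],1],[[0,0,0],[0,15,0],1],[[0,0,0],[0,18,0],1],[[0,0,0],[0,20,0],1],[[0,0,0],[0,22,0],1]]'
python3 - <<'E'
from h import *
p,R,o=st(); F=np.array(o["ft_force"]);print(p@U,p@V,p[2],F@U,F@V,F[2])
c=camera("scene");crop(c,"pics/s10.png",270,120,370,195,8)
E
```

```text
clock: 13.65
position: [0.5597, 0.0747, 0.0322]
ee_rot: [-0.077, 0.702, 0.076, 0.704]
ft_force: [-0.2, -0.2, -0.6]
grip_width: 0.0
clock: 14.65
position: [0.555, 0.0963, 0.0322]
ee_rot: [-0.077, 0.702, 0.076, 0.704]
ft_force: [0.5, -0.0, -0.2]
grip_width: 0.003
0.5627259731213026 -0.02417963392194129 0.03219808201468412 0.43779595343254213 -0.12453522821165483 -0.1812052553491175
```

View pics/s10.png

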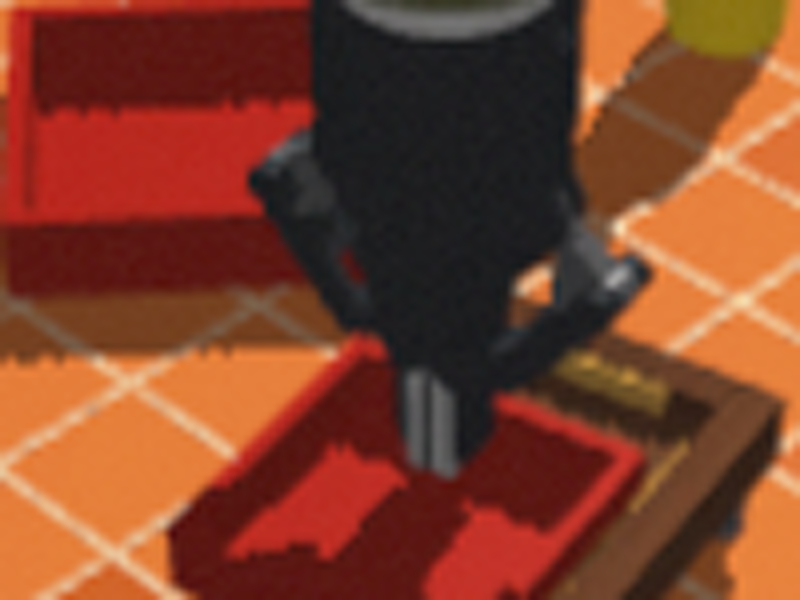

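The fingers are in the dish near its side wall, with clear board up to the side bar. I'll slide it at 2 mm per row.

```bash
python3 -m inch '[[[0,0,0],[0,2,0],1],[[0,0,0],[0,4,0],1],[[0,0,0],[0,6,0],1],[[0,0,0],[0,8,0],1],[[0,0,0],[0,10,0],1],[[0,0,0],[0,12,0],1]]';python3 -m inch '[[[0,0,0],[0,2,0],1],[[0,0,0],[0,4,0],1],[[0,0,0],[0,6,0],1],[[0,0,0],[0,8,0],1],[[0,0,0],[0,10,0],1]]'; python3 -m inch '[[[0,0,0],[0,2,0],1],[[0,0,0],[0,4,0],1],[[0,0,0],[0,6,0],1]]'
python3 - <<'E'
from h import *
p,R,o=st(); F=np.array(o["ft_force"]);print(p@U,p@V,p[2],F@U,F@V,F[2])
c=camera("scene");crop(c,"pics/s11.png",270,120,370,195,8)
E
```

```text
clock: 15.45
position: [0.5523, 0.1083, 0.0322]
ee_rot: [-0.077, 0.702, 0.076, 0.704]
ft_force: [0.6, -0.9, 0.5]
grip_width: -0.003
clock: 16.08
position: [0.5501, 0.1182, 0.0322]
ee_rot: [-0.077, 0.702, 0.076, 0.704]
ft_force: [0.6, -2.0, 0.2]
grip_width: -0.001
clock: 16.45
position: [0.5488, 0.1241, 0.0322]
ee_rot: [-0.077, 0.702, 0.076, 0.704]
ft_force: [-0.4, -1.8, 1.0]
grip_width: 0.001
0.5626336918379672 0.00438214994200927 0.03215982115970536 -0.7381030099046533 -1.6376820256788052 0.9738402115854505
```

View pics/s11.png

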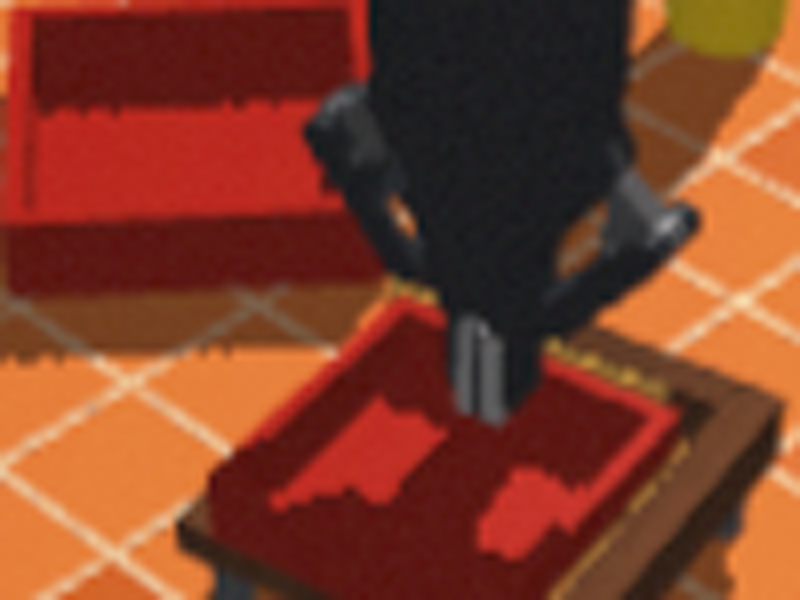

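It's sliding well, and the side bar is still ahead.

```bash
python3 -m inch '[[[0,0,0],[0,2,0],1],[[0,0,0],[0,4,0],1],[[0,0,0],[0,6,0],1],[[0,0,0],[0,8,0],1]]';python3 -m inch '[[[0,0,0],[0,1,0],1],[[0,0,0],[0,2,0],1]]';python3 -m inch '[[[0,0,0],[0,1,0],1],[[0,0,0],[0,2,0],1]]';  python3 - <<'E'
from h import *
p,R,o=st(); F=np.array(o["ft_force"]);print(p@U,p@V,p[2],F@U,F@V,F[2])
E
```

```text
clock: 17.0
position: [0.547, 0.1325, 0.0321]
ee_rot: [-0.077, 0.702, 0.076, 0.704]
ft_force: [1.1, -0.8, 0.1]
grip_width: -0.001
clock: 17.25
position: [0.5466, 0.1346, 0.0321]
ee_rot: [-0.077, 0.702, 0.076, 0.704]
ft_force: [0.5, -0.3, -0.2]
grip_width: 0.004
clock: 17.5
position: [0.5461, 0.1366, 0.0321]
ee_rot: [-0.077, 0.702, 0.076, 0.704]
ft_force: [0.5, -1.0, -0.1]
grip_width: 0.001
0.5626786174161461 0.017104399699801418 0.03212843172636722 0.2861796085873784 -1.041897441803996 -0.10056487317633386
```

```bash
python3 -m inch '[[[0,0,0],[0,1,0],1],[[0,0,0],[0,1.5,0],1]]'
python3 - <<'E'
from h import *
p,R,o=st(); F=np.array(o["ft_force"]);print(p@U,p@V,p[2],F@U,F@V,F[2])
E
```

```text
clock: 17.75
position: [0.5458, 0.1381, 0.0321]
ee_rot: [-0.077, 0.702, 0.076, 0.704]
ft_force: [0.4, 0.4, 0.4]
grip_width: 0.002
0.5627075227698609 0.018704832802857396 0.03213617528968971 0.48554494654670693 0.33618763633713594 0.36397043699211906
```

```bash
python3 -m inch '[[[0,0,0],[0,1,0],1],[[0,0,0],[0,1.5,0],1]]'
python3 - <<'E'
from h import *
p,R,o=st(); F=np.array(o["ft_force"]);print(p@U,p@V,p[2],F@U,F@V,F[2])
c=camera("scene");crop(c,"pics/s12.png",270,120,370,195,8)
E
```

```text
clock: 18.0
position: [0.5455, 0.1397, 0.0322]
ee_rot: [-0.077, 0.702, 0.076, 0.704]
ft_force: [0.6, 0.1, 0.9]
grip_width: 0.005
0.562704216271732 0.020291382355864782 0.03215855996328171 0.6187646061791834 -0.009789117979280806 0.8864024730286557
```

View pics/s12.png

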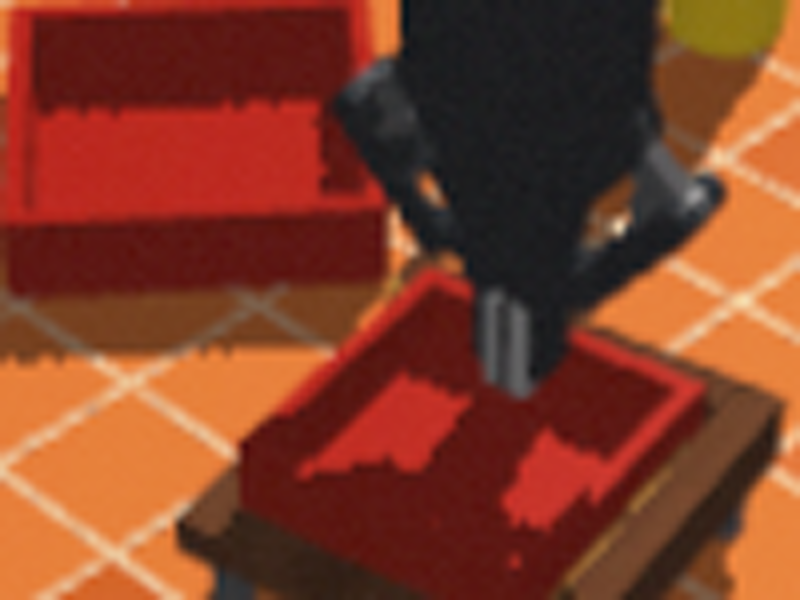

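The dish is within a couple of millimetres of the side bar. I'll keep creeping.

```bash
python3 -m inch '[[[0,0,0],[0,0.5,0],1],[[0,0,0],[0,1,0],1]]';python3 -c "
from h import *
F=np.array(st()[2]['ft_force']);print(F@U,F@V)"; python3 -m inch '[[[0,0,0],[0,0.5,0],1],[[0,0,0],[0,1,0],1]]';python3 -c "
from h import *
F=np.array(st()[2]['ft_force']);print(F@U,F@V,st()[0]@V)"
```

```text
clock: 18.3
position: [0.5453, 0.1407, 0.0322]
ee_rot: [-0.077, 0.702, 0.076, 0.704]
ft_force: [-0.2, 0.2, 0.7]
grip_width: -0.001
-0.11644486560025116 0.19416726767098375
clock: 18.55
position: [0.545, 0.1417, 0.0321]
ee_rot: [-0.077, 0.702, 0.076, 0.704]
ft_force: [0.2, -2.7, 1.3]
grip_width: 0.003
-0.3429322606701122 -2.659755538735868 0.0223023204778888
```

```bash
python3 -m inch '[[[0,0,0],[0,0.7,0],1]]';python3 -c "
from h import *
F=np.array(st()[2]['ft_force']);print(F@U,F@V,st()[0]@V)"
```

```text
clock: 18.68
position: [0.5449, 0.1422, 0.0321]
ee_rot: [-0.077, 0.702, 0.076, 0.704]
ft_force: [-0.1, -1.1, 0.9]
grip_width: 0.002
-0.3723434515702959 -1.092955160909246 0.022843607195513267
```

```bash
python3 -m inch '[[[0,0,0],[0,0.7,0],1]]';python3 -m inch '[[[0,0,0],[0,0.7,0],1]]';python3 -c "
from h import *
F=np.array(st()[2]['ft_force']);print(F@U,F@V,st()[0]@V)"
```

```text
clock: 18.8
position: [0.5447, 0.1428, 0.0321]
ee_rot: [-0.077, 0.702, 0.076, 0.704]
ft_force: [0.4, -2.2, 1.0]
grip_width: 0.0
clock: 18.92
position: [0.5447, 0.1431, 0.0321]
ee_rot: [-0.077, 0.702, 0.076, 0.704]
ft_force: [0.8, -4.8, 0.9]
grip_width: 0.001
-0.23396147845490647 -4.834752736797966 0.023793979679164155
```

```bash
python3 -m inch '[[[0,0,0],[0,0.7,0],1]]';python3 -c "
from h import *
F=np.array(st()[2]['ft_force']);print(F@U,F@V,st()[0]@V)"
```

```text
clock: 19.05
position: [0.5447, 0.1431, 0.0322]
ee_rot: [-0.077, 0.702, 0.075, 0.704]
ft_force: [0.7, -4.6, 0.8]
grip_width: -0.002
-0.3337165268008535 -4.636383266226526 0.023797514065477803
```

```bash
python3 -m inch '[[[0,0,0],[0,1.0,0],1]]';python3 -c "
from h import *
F=np.array(st()[2]['ft_force']);print(F@U,F@V,st()[0]@V)"; python3 -m inch '[[[0,0,0],[0,1.0,0],1],[[0,0,0],[0,1.0,0],1],[[0,0,0],[0,1.0,0],1]]';python3 -c "
from h import *
F=np.array(st()[2]['ft_force']);print(F@U,F@V,st()[0]@V)"
```

```text
clock: 19.18
position: [0.5446, 0.1431, 0.0322]
ee_rot: [-0.077, 0.702, 0.075, 0.704]
ft_force: [1.0, -5.5, 0.6]
grip_width: -0.005
-0.22959753509203626 -5.547957644918325 0.02382486401088422
clock: 19.55
position: [0.5446, 0.1431, 0.0322]
ee_rot: [-0.077, 0.702, 0.074, 0.704]
ft_force: [0.6, -5.6, 0.3]
grip_width: -0.002
-0.630049125119332 -5.614326700755706 0.023761244872906886
```

It's holding 5.6 N. A little more gives margin over sliding friction.

```bash
python3 -m inch '[[[0,0,0],[0,1.3,0],1],[[0,0,0],[0,1.3,0],1],[[0,0,0],[0,1.3,0],1]]';python3 -c "
from h import *
F=np.array(st()[2]['ft_force']);print(F@U,F@V,st()[0]@V)"
```

```text
clock: 19.92
position: [0.5446, 0.143, 0.0322]
ee_rot: [-0.077, 0.702, 0.073, 0.704]
ft_force: [1.2, -7.0, 1.5]
grip_width: -0.004
-0.3318043292931894 -7.094919241482823 0.02369846413262823
```

The press held at 7.1 N. I'll back off, lift, move clear to the dispenser side, and check.

```bash
python3 -m inch '[[[0,0,0],[0,-2,0],1],[[0,0,0],[0,-6,0],1],[[0,0,0],[-20,-8,0],1],[[0,0,0],[-60,-8,0],1],[[0,0,0],[-110,-30,0],1],[[0,0,0],[-130,-85,0],1],[[0,0,0],[-130,-145,0],1],[[0,0,0],[-130,-205,0],0.5],[[0,0,0],[-130,-260,0],0],[[0,0,0],[-130,-260,0],0]]'; python3 meas.py t3
```

```text
clock: 21.18
position: [0.5989, -0.1161, 0.1638]
ee_rot: [-0.075, 0.702, 0.07, 0.704]
ft_force: [0.9, 0.4, -0.6]
grip_width: 0.637
dish ((0.5568742156028748, 0.10729377716779709), (0.10646262019872665, 0.10805170983076096), 12.623882293701172) uv 0.5669483226668547 -0.013800219110215518
```

View pics/t3.png

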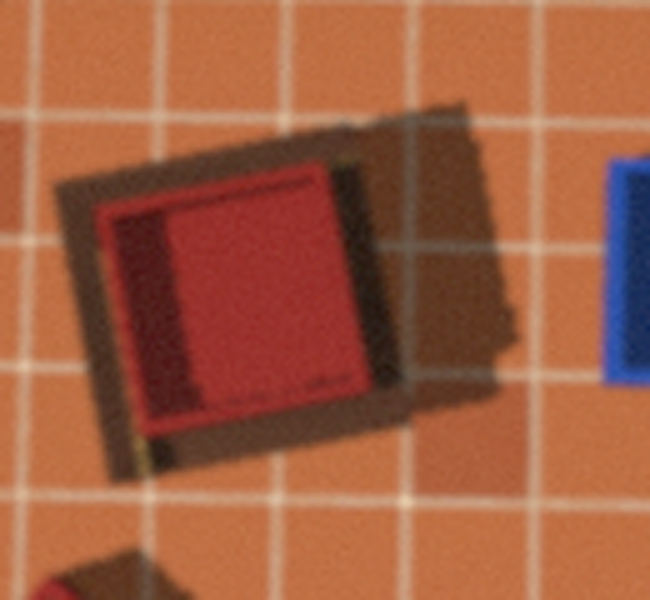

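The top view shows the dish seated against both bars, with corners at crop (97,208), (328,163), (370,390) and (148,432) and yaw 12.6°. The board is clear on both open sides. Now the dispenser. I'll re-measure it and work out the move.

Run:
```python
from h import *
for n in("top","scene"):
    c=camera(n);np.savez(f"pics/{n}4.npz",**c);P=cloud(c);hsv=cv2.cvtColor(c["pixels"],cv2.COLOR_RGB2HSV)
    m=(hsv[...,1]<60)&(hsv[...,2]>130)&(np.hypot(P[...,0]-.487,P[...,1]+.242)<.04)&(P[...,2]>.07)&(P[...,2]<.097)
    q=P[m];print(n,len(q),q.mean(0).round(4),cv2.minEnclosingCircle(q[:,:2].astype(np.float32)))
    cs,_=cv2.findContours(m.astype(np.uint8),0,1);k=max(cs,key=cv2.contourArea).reshape(-1,2);w=toplane(c,k,.088);print(cv2.minEnclosingCircle(w[:,:2].astype(np.float32)),cv2.boundingRect(k))
c=load("pics/top4.npz");crop(c,"pics/t4.png",380,160,520,280,5)
print(delta([.487,-.242,.16],YAW))
```

```text
top 0 [nan nan nan] ((0.0, 0.0), 0.0)<stdin>:5: RuntimeWarning: Mean of empty slice.
  ret = um.true_divide(
Traceback (most recent call last):
ValueError: max() iterable argument is empty
```

The arm hides the dispenser from the top camera now, so I'll use the first top picture together with the scene camera.

Run:
```python
from h import *
for n,c in(("top0",load("pics/top0.npz")),("scene0",load("pics/scene0.npz")),("sceneNow",camera("scene"))):
    P=cloud(c);hsv=cv2.cvtColor(c["pixels"],cv2.COLOR_RGB2HSV)
    m=(hsv[...,1]<60)&(hsv[...,2]>130)&(np.hypot(P[...,0]-.487,P[...,1]+.242)<.04)&(P[...,2]>.07)&(P[...,2]<.097)
    if m.sum()<50: print(n,"hidden");continue
    q=P[m];cs,_=cv2.findContours(m.astype(np.uint8),0,1);k=max(cs,key=cv2.contourArea).reshape(-1,2);w=toplane(c,k,.088)
    print(n,len(q),q.mean(0).round(4),cv2.minEnclosingCircle(w[:,:2].astype(np.float32)),cv2.boundingRect(k))
c=load("pics/top0.npz");crop(c,"pics/t4.png",380,160,520,280,5)
print(delta([.487,-.242,.16],YAW))
```

```text
top0 298 [ 0.4864 -0.2418  0.0883] ((0.4866701364517212, -0.2414189875125885), 0.02255307324230671) (452, 225, 21, 18)
scene0 295 [ 0.4923 -0.2433  0.0855] ((0.4957268238067627, -0.2447318285703659), 0.02556547150015831) (176, 221, 22, 19)
sceneNow 291 [ 0.492  -0.2432  0.0855] ((0.4954822063446045, -0.24365666508674622), 0.025127900764346123) (176, 221, 22, 19)
[array([-0.01,  0.11,  0.28]), array([   3.7, -105.9, -138. ])]
```

View pics/t4.png

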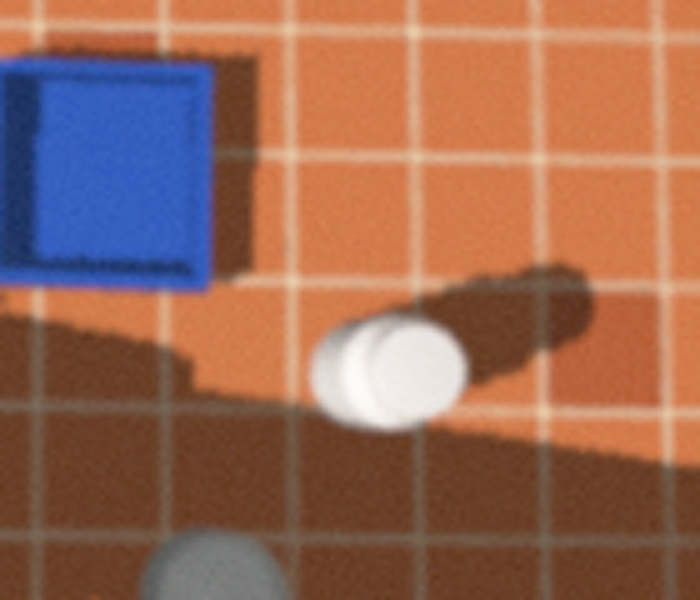

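The crop shows the white dispenser's push plate centred at about (417,372), which is full-picture (463.4,234.4). That puts it at roughly (0.487, −0.243), at the expected 88 mm height. I'll go above it with the gripper open.

```bash
python3 -m inch '[[[0,0,0],[0,-30,-40],0],[[0,0,0],[0,-65,-85],0],[[0,0,0],[0,-95,-125],0],[[0,0,0],[0,-106,-138],0],[[0,0,0],[0,-106,-138],0]]'
python3 - <<'E'
from h import *
print(delta([.487,-.243,.10],YAW), delta([.487,-.243,.002],YAW))
c=camera("scene");crop(c,"pics/s13.png",130,170,250,270,6)
E
```

```text
clock: 21.95
position: [0.4873, -0.2413, 0.1639]
ee_rot: [-0.077, 0.702, 0.074, 0.704]
ft_force: [1.2, 0.3, 0.8]
grip_width: 0.999
[array([0.01, 0.17, 0.24]), array([63.9, -1.3, -0.8])] [array([0.01, 0.17, 0.24]), array([161.9,  -0.9,  -1.1])]
```

View pics/s13.png

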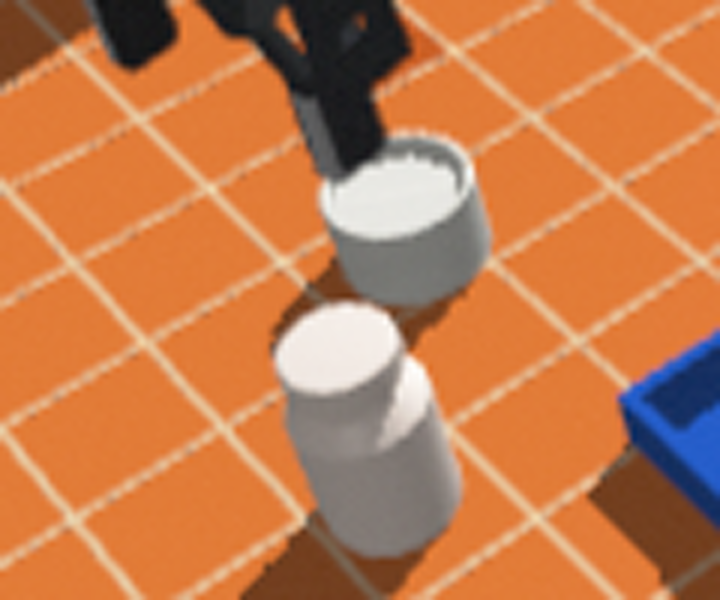

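The fingertips are at crop (130,65) and (335,165), on either side above the dispenser. I'll descend to just above the plate and check alignment.

```bash
python3 -m inch '[[[0,0,0],[30,-1,-1],0],[[0,0,0],[60,-1,-1],0],[[0,0,0],[85,-1,-1],0],[[0,0,0],[95,-1,-1],0],[[0,0,0],[95,-1,-1],0]]'
python3 - <<'E'
from h import *
print(delta([.487,-.243,.002],YAW))
c=camera("scene");crop(c,"pics/s14.png",130,170,250,270,6)
E
```

```text
clock: 22.62
position: [0.4882, -0.2407, 0.0685]
ee_rot: [-0.078, 0.702, 0.076, 0.704]
ft_force: [0.1, 0.1, 0.8]
grip_width: 1.0
[array([0.21, 0.12, 0.22]), array([66.5, -1.7, -1.8])]
```

View pics/s14.png

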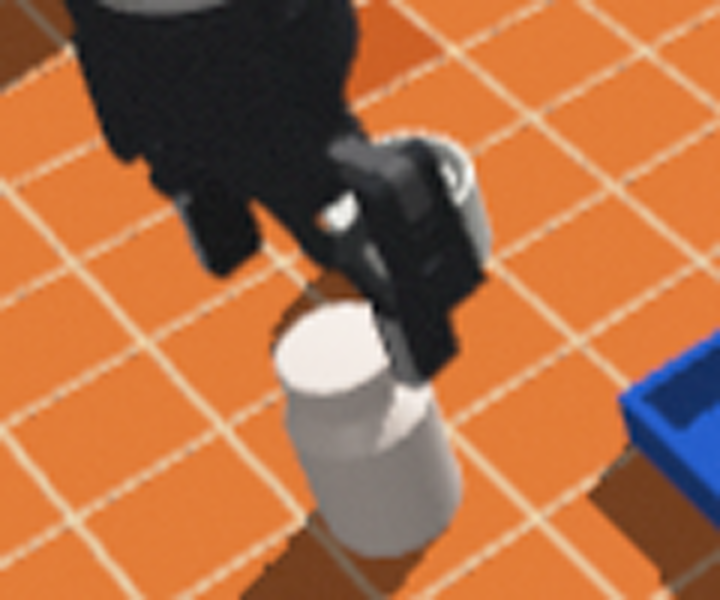

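The fingers straddle the dispenser, with tips at crop (220,275) and (425,380). I'll continue down and close gently.

```bash
python3 -m inch '[[[0,0,0],[20,-1,-1],0],[[0,0,0],[40,-2,-2],0],[[0,0,0],[55,-2,-2],0],[[0,0,0],[63,-2,-2],0],[[0,0,0],[63,-2,-2],0]]'
python3 - <<'E'
from h import *
print(delta([.487,-.243,.002],YAW),st()[2]["ft_force"])
c=camera("scene");crop(c,"pics/s15.png",130,170,250,270,6)
E
```

```text
clock: 23.3
position: [0.4873, -0.2438, 0.0062]
ee_rot: [-0.078, 0.702, 0.076, 0.704]
ft_force: [-0.6, -0.4, -0.4]
grip_width: 0.997
[array([0.19, 0.16, 0.24]), array([ 4.2,  0.8, -0.1])] [-0.56052239 -0.44760241 -0.41469436]
```

View pics/s15.png

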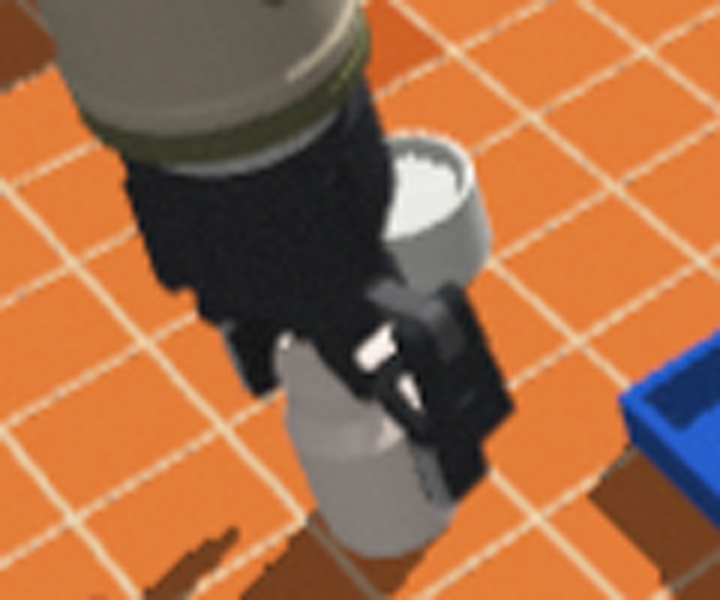

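```bash
python3 -m inch '[[[0,0,0],[3,0,0],0],[[0,0,0],[4,0.5,0],0],[[0,0,0],[4,0.5,0],0.5],[[0,0,0],[4,0.5,0],1],[[0,0,0],[4,0.5,0],1],[[0,0,0],[4,0.5,0],1],[[0,0,0],[4,0.5,0],1],[[0,0,0],[4,0.5,0],1]]' 20
python3 - <<'E'
from h import *
print(st()[2]["ft_force"])
c=camera("scene");crop(c,"pics/s16.png",130,170,250,270,6)
E
```

```text
clock: 24.35
position: [0.4874, -0.2435, 0.0029]
ee_rot: [-0.078, 0.702, 0.075, 0.704]
ft_force: [-2.2, 1.6, 5.5]
grip_width: 0.582
[-2.16644003  1.57090896  5.47580704]
```

View pics/s16.png

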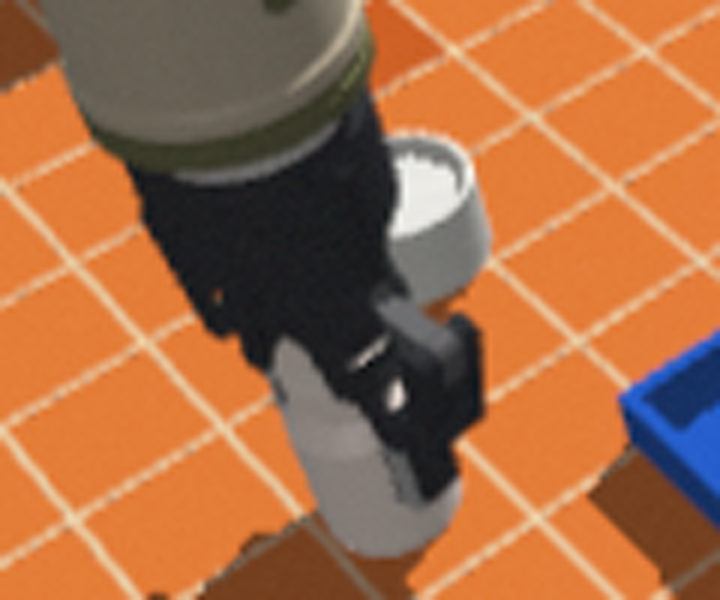

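Gripped at 49.5 mm opening, which matches the 50 mm body. I'll lift and check.

```bash
python3 -m inch '[[[0,0,0],[-10,0,0],1],[[0,0,0],[-40,0,0],1],[[0,0,0],[-80,0,0],1],[[0,0,0],[-120,0,0],1],[[0,0,0],[-140,0,0],1],[[0,0,0],[-140,0,0],1]]'
python3 - <<'E'
from h import *
print(st()[2]["ft_force"]);w=.567*U-.0145*V
print(w,delta([*w[:2],.145],YAW))
c=camera("scene");np.savez("pics/s17.npz",**c);crop(c,"pics/s17.png",110,110,270,230,5)
E
```

```text
clock: 25.15
position: [0.4877, -0.2434, 0.1446]
ee_rot: [-0.079, 0.7, 0.075, 0.705]
ft_force: [0.6, 0.1, -1.5]
grip_width: 0.58
[ 0.61742224  0.08497204 -1.54049456]
[0.55707378 0.10662107 0.        ] [array([0.17, 0.38, 0.32]), array([ -1.3, 326.8, 143.3])]
```

View pics/s17.png

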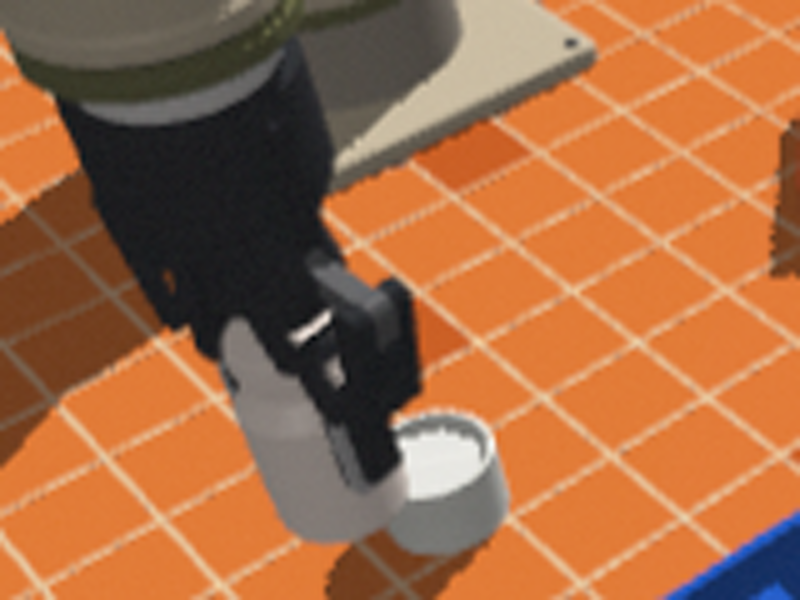

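The dispenser is held upright and clear of the table. I'll carry it over the dish.

```bash
python3 -m inch '[[[0,0,0],[0,30,13],1],[[0,0,0],[0,75,33],1],[[0,0,0],[0,125,55],1],[[0,0,0],[0,175,77],1],[[0,0,0],[0,225,99],1],[[0,0,0],[0,275,121],1],[[0.2,0.4,0.3],[0,310,136],1],[[0.2,0.4,0.3],[0,326,143],1],[[0.2,0.4,0.3],[0,327,143],1]]'
python3 - <<'E'
from h import *
w=.567*U-.0145*V
print(delta([*w[:2],.055],YAW),st()[2]["ft_force"])
c=camera("scene");np.savez("pics/s18.npz",**c);crop(c,"pics/s18.png",260,80,400,200,5)
E
```

```text
clock: 26.32
position: [0.5556, 0.1072, 0.1414]
ee_rot: [-0.076, 0.704, 0.076, 0.702]
ft_force: [0.9, 0.6, -0.1]
grip_width: 0.577
[array([ 0.04, -0.21,  0.01]), array([86.4, -0.8,  1.7])] [ 0.93857004  0.57508091 -0.12607254]
```

View pics/s18.png

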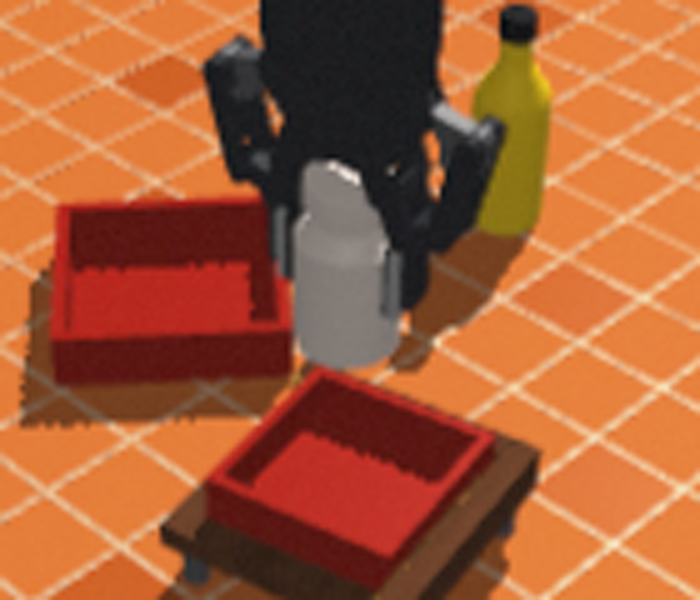

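The dispenser hangs above the dish, with its foot at crop (348,340) and the dish at (350,480). I'll descend to about 12 mm above the floor.

```bash
python3 -m inch '[[[0,0,0],[15,-1,1],1],[[0,0,0],[35,-1,2],1],[[0,0,0],[55,-1,2],1],[[0,0,0],[70,-1,2],1],[[0,0,0],[79,-1,2],1],[[0,0,0],[80,-1,2],1]]'
python3 - <<'E'
from h import *
w=.567*U-.0145*V
print(delta([*w[:2],.049],YAW),st()[2]["ft_force"])
c=camera("scene");np.savez("pics/s19.npz",**c);crop(c,"pics/s19.png",280,110,380,185,8)
E
```

```text
clock: 27.12
position: [0.5573, 0.1048, 0.0612]
ee_rot: [-0.076, 0.705, 0.075, 0.702]
ft_force: [0.2, 0.0, -0.3]
grip_width: 0.576
[array([-0.09, -0.24,  0.03]), array([12.2,  1.8,  0.2])] [ 0.18369734  0.02585916 -0.34424807]
```

View pics/s19.png

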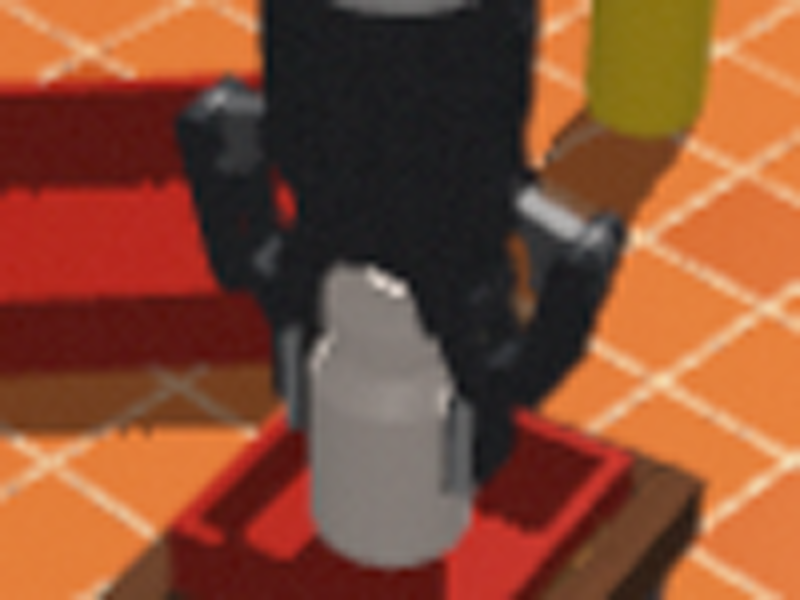

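It's centred over the dish. I'll make a gentle final descent, feeling for contact.

```bash
python3 -m inch '[[[0,0,0],[2,0.5,0],1],[[0,0,0],[4,1,0],1],[[0,0,0],[6,1.5,0],1],[[0,0,0],[8,1.5,0],1]]'; python3 -m inch '[[[0,0,0],[1,0,0],1],[[0,0,0],[2,0,0],1]]'; python3 -m inch '[[[0,0,0],[0.7,0,0],1],[[0,0,0],[1.2,0,0],1]]'
```

```text
clock: 27.68
position: [0.5572, 0.1065, 0.0536]
ee_rot: [-0.076, 0.704, 0.075, 0.702]
ft_force: [-0.3, -0.6, 0.1]
grip_width: 0.582
clock: 27.92
position: [0.5572, 0.1066, 0.0515]
ee_rot: [-0.076, 0.704, 0.075, 0.702]
ft_force: [-0.4, 0.1, -0.5]
grip_width: 0.581
clock: 28.18
position: [0.5572, 0.1066, 0.0503]
ee_rot: [-0.076, 0.704, 0.075, 0.702]
ft_force: [-0.4, 0.0, -1.1]
grip_width: 0.579
```

```bash
python3 -m inch '[[[0,0,0],[0.5,0,0],1],[[0,0,0],[1,0,0],1]]';  python3 -m inch '[[[0,0,0],[0.5,0,0],1],[[0,0,0],[0.7,0,0],1]]'
```

```text
clock: 28.42
position: [0.5573, 0.1066, 0.0493]
ee_rot: [-0.076, 0.704, 0.075, 0.702]
ft_force: [0.4, -0.0, -0.3]
grip_width: 0.575
clock: 28.68
position: [0.5574, 0.1066, 0.049]
ee_rot: [-0.075, 0.704, 0.075, 0.702]
ft_force: [-3.3, 0.0, 6.2]
grip_width: 0.577
```

Set-down felt at about 6 N. I'll relax and open.

```bash
python3 -m inch '[[[0,0,0],[0,0,0],1],[[0,0,0],[0,0,0],0.35],[[0,0,0],[0,0,0],0.25],[[0,0,0],[0,0,0],0.1],[[0,0,0],[0,0,0],0],[[0,0,0],[0,0,0],0],[[0,0,0],[0,0,0],0]]';  python3 - <<'E'
from h import *
c=camera("scene");crop(c,"pics/s20.png",280,110,380,185,8)
E
```

```text
clock: 29.55
position: [0.5573, 0.1066, 0.049]
ee_rot: [-0.075, 0.704, 0.075, 0.702]
ft_force: [0.4, 0.4, 0.6]
grip_width: 1.001
```

View pics/s20.png

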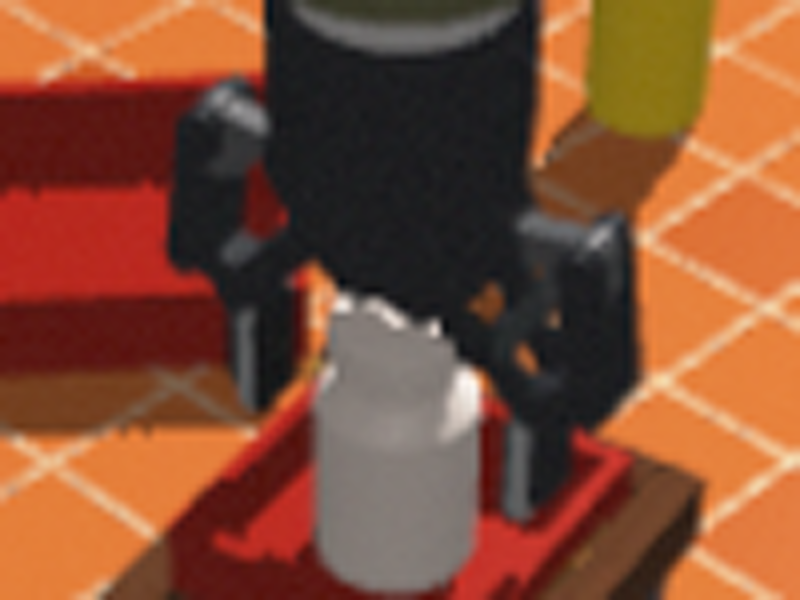

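The dispenser stands free between the open fingers. I'll lift straight up and retreat to one side.

```bash
python3 -m inch '[[[0,0,0],[-10,0,0],0],[[0,0,0],[-35,0,0],0],[[0,0,0],[-75,0,0],0],[[0,0,0],[-120,0,0],0],[[0,0,0],[-150,0,0],0],[[0,0,0],[-150,-40,0],0],[[0,0,0],[-150,-100,0],0],[[0,0,0],[-150,-160,0],0],[[0,0,0],[-150,-220,0],0],[[0,0,0],[-150,-270,0],0]]'; python3 -m inch '[[[0,0,0],[0,0,0],0],[[0,0,0],[0,0,0],0]]'; python3 meas.py t5
python3 - <<'E'
from h import *
c=camera("scene");np.savez("pics/s21.npz",**c);crop(c,"pics/s21.png",260,80,400,200,5)
for n,c in(("top",load("pics/t5.npz")),("scene",c)):
    P=cloud(c);hsv=cv2.cvtColor(c["pixels"],cv2.COLOR_RGB2HSV);E=c["extrinsics"]
    m=(hsv[...,1]<70)&(hsv[...,2]>110)&(np.hypot(P[...,0]-.557,P[...,1]-.1066)<.05)&(P[...,2]>.125)&(P[...,2]<.145)
    q=P[m];print(n,len(q),"plate",q.mean(0).round(4),"top z",np.median(q[:,2]).round(4),"uv",q.mean(0)@U,q.mean(0)@V)
    red=((hsv[...,0]<5)|(hsv[...,0]>172))&(hsv[...,1]>150)&(np.hypot(P[...,0]-.557,P[...,1]-.1066)<.1)&(P[...,2]>.06)&(P[...,2]<.073)
    w=P[red];r=cv2.minAreaRect(w[:,:2].astype(np.float32));print("rim",len(w),r,np.median(w[:,2]),np.dot([*r[0],0],U),np.dot([*r[0],0],V))
    A=np.c_[w[:,:2],np.ones(len(w))];k=np.linalg.lstsq(A,w[:,2],rcond=None)[0];print("tilt",k[:2].round(3))
E
```

```text
clock: 30.85
position: [0.6151, -0.1596, 0.2]
ee_rot: [-0.075, 0.704, 0.075, 0.702]
ft_force: [0.7, 0.2, 0.5]
grip_width: 1.002
clock: 31.1
position: [0.6152, -0.1594, 0.2004]
ee_rot: [-0.075, 0.704, 0.075, 0.702]
ft_force: [0.0, 0.7, -1.0]
grip_width: 0.998
dish ((0.5574010014533997, 0.10743164271116257), (0.10715984553098679, 0.10727303475141525), 12.544353485107422) uv 0.5674923860007424 -0.013777739584424685
top 323 plate [0.5561 0.1064 0.1343] top z 0.1344 uv 0.5659943162969854 -0.014504468675850705
rim 495 ((0.5569740533828735, 0.10845647007226944), (0.10442105680704117, 0.1016191840171814), 12.522846221923828) 0.06650278413500285 0.5672935576465229 -0.01268548363431151
tilt [-0.002 -0.002]
scene 189 plate [0.5619 0.1045 0.1321] top z 0.1327 uv 0.5712428102306516 -0.017623195260298274
rim 342 ((0.5605577230453491, 0.10982757806777954), (0.10432311147451401, 0.10626959800720215), 12.391875267028809) 0.06456439865320207 0.5710870538963907 -0.012109279167704644
tilt [-0.001  0.003]
```

View pics/t5.png

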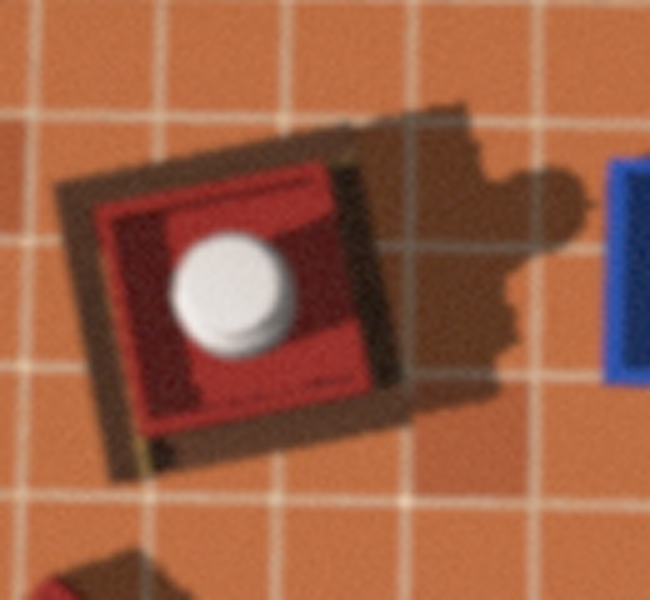

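View pics/s21.png

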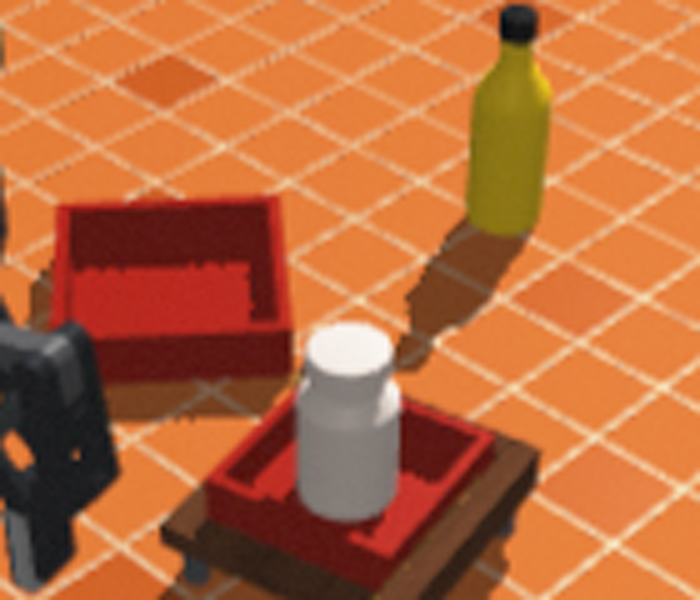

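The top view shows the dish square against both bars, with the dispenser's plate at crop (235,290), in the middle. The scene view shows the dispenser upright at (348,420), with the fingers clear at the left. The plate top is at 134 mm (46 + 88), the centre offset is about 2–3 mm in the top view, and the dish tilt is below 0.004. Handing in.

```bash
python3 -c "
from h import *
print(st()[2]['joint_velocities'],st()[2]['clock']); print(manip.hand_in())"
```

```text
[-0.00783192 -0.00036352 -0.00050185  0.00507399  0.00100183 -0.00057929
  0.00348513] 31.2
the job is handed in; nothing more can be done
None
```

I pushed the small red dish from inside its walls: first onto the far stop bar, about 6–8.6 N at the wrist for over 0.4 s, then onto the side bar, about 5.6–7 N for over 0.7 s. I then set the dispenser down in the middle with about 6 N, released it, backed off, and handed in at 31 s. No verdict came back.

- **Dish:** it lies flat at 12.5° yaw against the riser's 12.3°, touching both bars, with board showing beyond both open edges.
- **Dispenser:** it stands upright with its top at 134 mm, exactly floor plus height. It is about 2–3 mm off the dish's middle by the top camera and about 5.5 mm by the scene camera, both within the 12 mm limit.
- **Bystanders:** I saw none of them disturbed, but I did not re-measure their positions at the end.

**Disagreements:**
- **Fingertip height:** the shut fingertips sat about 21 mm higher than the reported TCP. My first far push therefore passed above the dish wall without touching it, and I repeated it lower.
- **Cameras:** the two cameras differed by about 4–5 mm in absolute position, so I relied on the top camera.

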